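Rollers under the inspection magnifier

ROBOT

A 6-joint arm with a two-finger parallel gripper is mounted at the origin on the work surface. World frame = base frame: x ahead of the robot, y to its left, z up, the work surface at z = 0. Lengths are in m, angles in rad, forces in N, time in s.
With the tool pointing down it reaches from about 0.225 to 0.875 m from the base axis. Payload 3.4 kg.
Tool frame: the origin (TCP) lies at the very end of the fingers, on their centre line; the grasp point (between the pads) lies behind it (manip.tcp_to_grasp is the z of the grasp point in the tool frame, in m); z points along the fingers, y is the direction in which the jaws open and shut (so a half turn about z gives the same grasp; the last joint's range is limited). The gripper opens to 85 mm and grips with 20 to 120 N. Pads are 22 mm wide; open, the fingers measure 114 mm over their backs; the gripper's body (76 mm by 85 mm) begins 54 mm behind the grasp point. The pads swing forward as they close: fully open they stand 13 mm farther back than shut.
Start: joints at [-1.414, 0.276, 1.505, -0, 1.361, -0.121], TCP at [0.158, -0.553, 0.231] pointing down, gripper open.
Joint ranges: [-2.89, 2.89], [-0.75, 2.08], [0.22, 2.7], [-1.18, 4.32], [0.11, 2.71], [-2.7, 2.7]. Speed limits (rad/s): [2.57, 2.57, 3.14, 3.14, 3.14, 3.14].

INTERFACE

Orientations are given as a unit quaternion [w, x, y, z].
In Python, from rig import manip, eyes gives the robot as it stands.
- The arm moves only by the tool servo_tool, never from a script. Its argument "increments" is a list of rows, each an object with "slide": the shift along the tool's x, y, z in m, a list of three; "spin": the turn about the tool's z in degrees. A call has 1 to 8 rows; each row shifts and turns the commanded pose from where the row before left it, along the tool's axes as they then stand; what a row does not reach is not made up. A row lasts 1/10 s, in which the tool goes at most 50 mm and 8.59 degrees, less where a joint would pass 70% of its speed; a pose out of reach is approached as far as the arm can. A call is refused whole if a number of a shift passes 0.05 or a number of a turn 8.59, either way. A call with a gripper value outside its range is refused whole. "hand" is the opening, from 0 (shut) to 1 (fully open), set as the call begins (left out, the last holds). The fingers move at their own pace and stop on an object; "newtons" is the grip in N (left out, the last holds). Time passes only in rows, so rows that do not move let the fingers close. It gives the time, the measured TCP pose, the force and the opening at its end, in the units of the state.
- manip.get_state(): the state, without advancing time (a new reading comes with each control period).
- eyes.get_image(name): name is "scene" or "top"; returns the picture (420x560x3 uint8, blue, green, red); there is no depth.
- eyes.calibration(name): a dict with "fx", "fy", "cx", "cy" (pixels), "rvec" (rotation vector, rad) and "tvec" (3), from world to camera coordinates, as OpenCV has them. Camera axes: x right, y down, z forward; pixel columns grow to the right and rows downward; lengths in m; the calibration is good to about 2 mm. A picture is of the moment at which its call begins. calibration takes no time and is no camera call.
- manip.sign_off(): hands the job in, once; it reports no verdict.
The state is a dict: "clock": time; "qpos": joint angles; "qd": joint speeds; "effort": joint torques, N m; "position": TCP position; "ee_rot": TCP orientation; "contact_force": force on the tool from outside, world axes, zero at the start; "moment": the same for the moment, N m; "width": finger opening in m.
Only numpy, scipy, OpenCV 4.12 (cv2) and the standard library are available. Lean on these libraries where they do the work, as an engineer would, in place of code of your own. Each camera call takes 0.05 s, during which the arm holds its last target.

TASK

Set up the steel rollers for inspection: free the clamp knob on top of the magnifier's post by turning it fully anticlockwise, swing the lens well clear of the aluminium block, take the stemmed setting plug out of its socket and stand it on the black mat, and stand every roller from the bench upright in a socket of the block, fully down, one to a socket. Then swing the lens back until it is centred over the block and turn the clamp fully clockwise to lock it. Never swing the arm while the clamp is tight, and leave the gear, pulley, bottle, can and mug where they are.

Things in the scene. Friction and masses are not known exactly. Their poses are not given: they have to be found in the camera images.
- stand: Magnifier stand, fixed to the bench: grey disc base 116 mm across and 22 mm high with an upright steel post 22 mm thick. Origin: centre of the underside, on the post's axis; z up. Its -x axis points roughly towards the block.
- lens_arm (a joint): Swing angle of the magnifier arm about the post (rad, -1.5 to 0.7), growing anticlockwise seen from above; at 0 the arm points along the stand's own -x. Stiff: it stays where it is left and takes about 3 N at its handle to move. The arm runs level at 176 to 190 mm above the bench.
- lens (a point): Centre of the round lens (white ring 124 mm across, 22 mm thick, centre 183 mm above the bench) at the arm's end, 210 mm from the post's axis.
- lens_handle (a point): Grip point of the upright black stub on top of the arm: 16 mm thick, from 190 to 236 mm above the bench, 130 mm from the post's axis; the point is 222 mm above the bench, on the stub's axis. It moves with the arm.
- clamp (a joint): Clamp knob on top of the post (rad): 0 = fully anticlockwise, free; 1.4 = fully clockwise seen from above, locked. Stays where it is left.
- clamp_grip (a point): Middle of the clamp knob's upright black bar, on the post's axis at gripping height; the bar runs along this frame's x axis and turns with the knob. The bar is 42 mm long, 14 mm wide and reaches from 249 to 279 mm above the bench; the point is 272 mm above it. Below the bar is a round foot 68 mm across.
- rack: Aluminium inspection block fixed to the bench, 140 x 140 x 22 mm, origin at the centre of its underside, z up, x and y along its edges. Four round sockets 43 mm across and 14 mm deep at (+-35, +-35) mm; their floors are 8 mm above the bench. It stands about 204 to 219 mm from the post's axis, so the lens can be swung to within 10 mm of its centre.
- rack_hole0 (a point): Mouth centre of a socket, on the block's top face, 22 mm above the bench.
- rack_hole1 (a point): Mouth centre of a socket, on the block's top face, 22 mm above the bench.
- rack_hole2 (a point): Mouth centre of a socket, on the block's top face, 22 mm above the bench.
- rack_hole3 (a point): Mouth centre of a socket, on the block's top face, 22 mm above the bench.
- roller1: Short plain steel roller, upright cylinder 40 mm across and 40 mm tall with a dark bore spot on top, 0.25 kg; origin at the centre of its underside, z along its axis. May be absent.
- roller2: Short plain steel roller, upright cylinder 40 mm across and 40 mm tall with a dark bore spot on top, 0.25 kg; origin at the centre of its underside, z along its axis. May be absent.
- roller3: Short plain steel roller, upright cylinder 40 mm across and 40 mm tall with a dark bore spot on top, 0.25 kg; origin at the centre of its underside, z along its axis. May be absent.
- roller4: Short plain steel roller, upright cylinder 40 mm across and 40 mm tall with a dark bore spot on top, 0.25 kg; origin at the centre of its underside, z along its axis. May be absent.
- plug: Setting plug, one piece of steel: round foot 40 mm across and 22 mm tall, a stem 20 mm across rising from it to 52 mm; 0.25 kg. Origin at the centre of its underside, z up its axis. At the start it stands in one of the block's sockets.
- mat: Thin black rubber mat (flush with the bench) on which the rollers and the gear start, 330 mm along its x and 240 mm along its y; origin at its centre.
- gear: Bystander: toothed steel gear blank 66 mm across, 22 mm thick with a hub 28 mm across to 32 mm, lying flat among the rollers; origin at the centre of its underside. Leave it.
- oil: Bystander: bottle 60 mm across, 150 mm tall, at the back of the bench. Origin at the centre of its underside.
- grease: Bystander: can 80 mm across, 90 mm tall, at the back of the bench. Origin at the centre of its underside.
- mug: Bystander: white mug 80 mm across, 90 mm tall, to the robot's left. Origin at the centre of its underside.
- pulley: Bystander: copper-brown pulley 90 mm across, 28 mm thick, to the right at the back. Origin at the centre of its underside.

How it is judged:
On the way, in this order (a step that is already met when the one before it is completed fails the run):
1. the clamp is freed, fully anticlockwise (value of joint clamp below 0.25 rad), for 0.2 s.
2. the lens is swung well clear of the block (horizontal distance between lens and rack above 0.15 m and value of joint clamp below 0.25 rad), for 0.2 s.
3. the setting plug stands on the mat and every roller stands fully down in a socket (z of each of roller1, roller2, roller3, roller4 in the frame of rack below 0.0115 m and angle between each of roller1, roller2, roller3, roller4, plug's own z axis and vertical below 0.1 rad and x of roller1 in the frame of rack between -0.06 and 0.06 m and y of roller1 in the frame of rack between -0.06 and 0.06 m and x of roller2 in the frame of rack between -0.06 and 0.06 m and y of roller2 in the frame of rack between -0.06 and 0.06 m and x of roller3 in the frame of rack between -0.06 and 0.06 m and y of roller3 in the frame of rack between -0.06 and 0.06 m and x of roller4 in the frame of rack between -0.06 and 0.06 m and y of roller4 in the frame of rack between -0.06 and 0.06 m and x of plug in the frame of mat between -0.165 and 0.165 m and y of plug in the frame of mat between -0.12 and 0.12 m and z of plug in the frame of mat below 0.006 m and horizontal distance between lens and rack above 0.15 m), for 0.3 s.
4. the lens is back, centred over the block (horizontal distance between lens and rack below 0.025 m and value of joint clamp below 0.25 rad), for 0.2 s.
5. the clamp is locked, fully clockwise (value of joint clamp above 1.15 rad), for 0.2 s.
At the end, for the whole second after the job is handed in: All at rest: every roller upright in a socket, within 3.5 mm of its floor (tilt under 0.1 rad); the setting plug upright on the mat, its centre inside the edges; the lens within 25 mm of the block's centre seen from above; the clamp past 1.15 rad clockwise (z of each of roller1, roller2, roller3, roller4 in the frame of rack below 0.0115 m and angle between each of roller1, roller2, roller3, roller4, plug's own z axis and vertical below 0.1 rad and x of roller1 in the frame of rack between -0.06 and 0.06 m and y of roller1 in the frame of rack between -0.06 and 0.06 m and x of roller2 in the frame of rack between -0.06 and 0.06 m and y of roller2 in the frame of rack between -0.06 and 0.06 m and x of roller3 in the frame of rack between -0.06 and 0.06 m and y of roller3 in the frame of rack between -0.06 and 0.06 m and x of roller4 in the frame of rack between -0.06 and 0.06 m and y of roller4 in the frame of rack between -0.06 and 0.06 m and x of plug in the frame of mat between -0.165 and 0.165 m and y of plug in the frame of mat between -0.12 and 0.12 m and z of plug in the frame of mat below 0.006 m and linear speed of each of roller1, roller2, roller3, roller4, plug below 0.02 m/s and horizontal distance between lens and rack below 0.025 m and value of joint clamp above 1.15 rad and velocity of joint lens_arm between -0.02 and 0.02 rad/s); the robot touches nothing.
It fails at once if the arm is swung while the clamp is tight (clamp past 0.8 rad) (value of joint clamp above 0.8 rad and (velocity of joint lens_arm above 0.2 rad/s or velocity of joint lens_arm below -0.2 rad/s)).
It fails at once if a bystander (gear, bottle, can, mug, pulley) is moved more than 50 mm or tipped (distance of any of gear, oil, grease, mug, pulley from where it was at the start of the episode above 0.05 m or angle between any of gear, oil, grease, mug, pulley's own z axis and vertical above 0.5 rad).
Of roller1, roller2, roller3, roller4 only 2 to 4 are there at a start; the rules pass over those that are not, and their reading is None.
At some moment in a run one of roller1, roller2, roller3, roller4 may be knocked a few centimetres aside while the robot is not near it.
Once in a run the grip may slacken for a moment while it holds something.
It also fails if it takes over 210 s, if anything falls off the work surface, if the arm or the gripper's body presses on something with over 40 N, if the wrist force passes 120 N, or if a joint passes its speed limit or range.

## Working session

There is one attempt and no reset: what is moved stays moved. The work goes in short steps, Python scripts to look and compute and a tool call to move; the robot and the scene stay as the last step left them, time stands still between calls to the robot, and variables do not carry over. Pictures are saved under pics/ and viewed, and the job is handed in when it is done.

Besides the shell and the picture viewer there is one more tool, called after ">>>" in YAML: its name, and indented under it one key for each argument. servo_tool: Moves the arm, as the interface text tells. Its arguments: {"type":"object","properties":{"increments":{"type":"array","items":{"type":"object","properties":{"slide":{"type":"array","items":{"type":"number"}},"spin":{"type":"number"}}}},"hand":{"type":"number"},"newtons":{"type":"number"}},"required":["increments"]}

```bash
mkdir -p pics; ls; python3 - <<'E'
from rig import manip, eyes
import cv2
print(manip.get_state(), manip.tcp_to_grasp)
for n in("scene","top"):
    cv2.imwrite(f"pics/{n}0.png",eyes.get_image(n)); print(n,eyes.calibration(n))
E
```

```text
pics
{'clock': 0.0, 'qpos': array([-1.41400445e+00,  2.76631337e-01,  1.50613011e+00,  2.46537778e-05,
        1.36070846e+00, -1.21003616e-01]), 'qd': array([-0.00012175, -0.00210629,  0.001171  ,  0.00027429,  0.00052419,
        0.00104581]), 'effort': array([ 6.31073544e-05, -4.16779554e+01, -2.45806807e+01,  1.16683022e-04,
        1.11198754e-02,  7.89782405e-06]), 'position': array([ 0.15760451, -0.55243228,  0.2304202 ]), 'ee_rot': array([-9.38693843e-04,  9.90369128e-01,  1.38448944e-01, -4.74353957e-06]), 'contact_force': array([-0.5526341 , -0.44215078, -0.23110444]), 'moment': array([-0.00964318, -0.0073377 ,  0.02748596]), 'width': 0.08559303973376338} -0.0187
scene {'fx': 427.24773655688165, 'fy': 427.24773655688165, 'cx': 278.70932059894614, 'cy': 208.43597125191428, 'rvec': array([ 2.03084004,  1.25001752, -0.54969726]), 'tvec': array([-0.27727933, -0.18615302,  1.8919805 ])}
top {'fx': 393.2440352075717, 'fy': 393.2440352075717, 'cx': 281.20015894154847, 'cy': 203.65386582015415, 'rvec': array([ 2.14392593, -2.17878001,  0.10820692]), 'tvec': array([0.03444261, 0.56954223, 1.37542232])}
```

View pics/scene0.png

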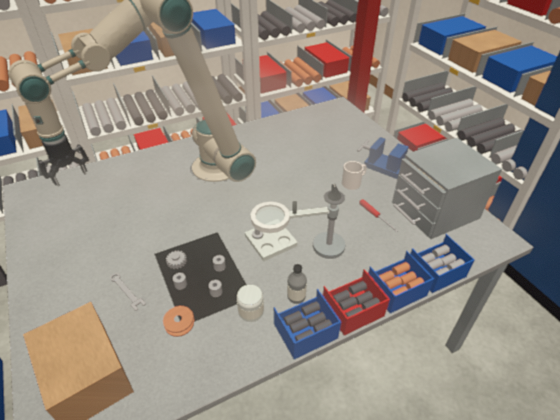

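View pics/top0.png

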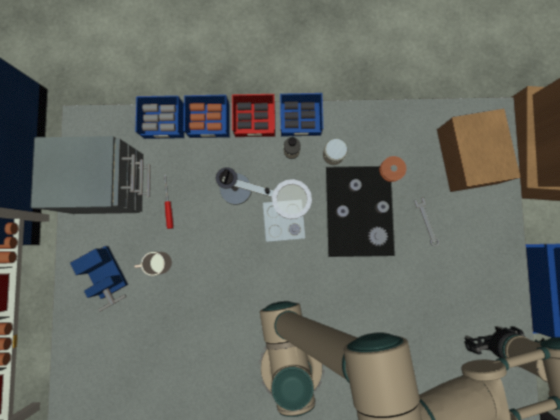

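```bash
python3 - <<'E'
import cv2
t=cv2.imread("pics/top0.png"); s=cv2.imread("pics/scene0.png")
cv2.imwrite("pics/t0a.png",cv2.resize(t[150:270,205:325],None,fx=5,fy=5,interpolation=cv2.INTER_CUBIC))
cv2.imwrite("pics/t0b.png",cv2.resize(t[150:270,315:415],None,fx=5,fy=5,interpolation=cv2.INTER_CUBIC))
cv2.imwrite("pics/s0a.png",cv2.resize(s[175:325,145:355],None,fx=3.8,fy=3.8,interpolation=cv2.INTER_CUBIC))
E
```

```text
(no output)
```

View pics/t0a.png

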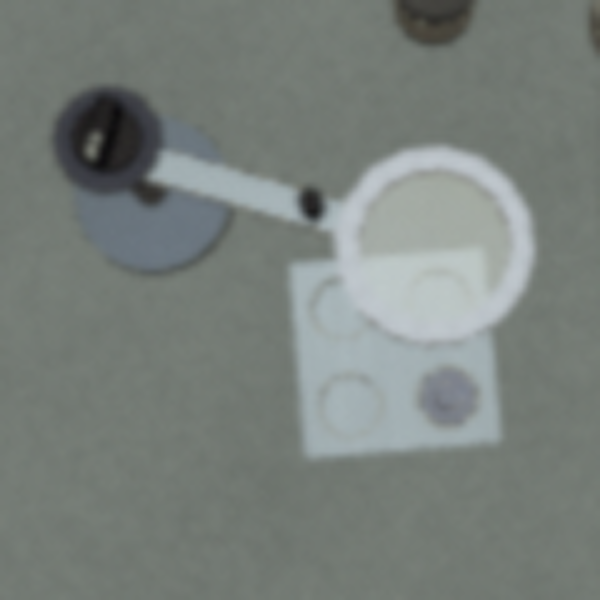

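View pics/t0b.png

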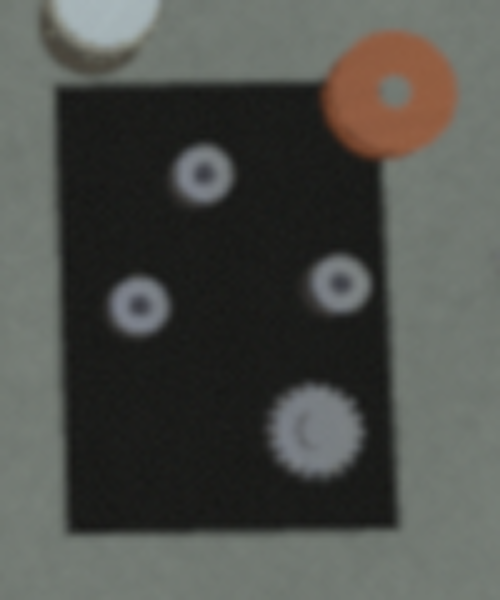

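View pics/s0a.png

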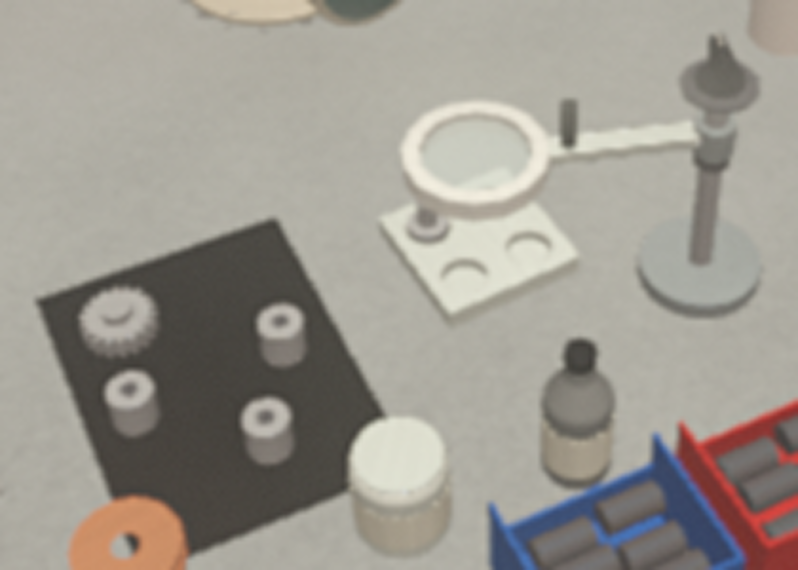

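```bash
cat > h.py <<'E'
import numpy as np, cv2
from rig import manip, eyes
def ray(n,u,v,z):
    c=eyes.calibration(n);R=cv2.Rodrigues(c["rvec"])[0];t=c["tvec"]
    d=R.T@np.array([(u-c["cx"])/c["fx"],(v-c["cy"])/c["fy"],1]);o=-R.T@t
    return (o+d*(z-o[2])/d[2])
def proj(n,P):
    c=eyes.calibration(n);K=np.array([[c["fx"],0,c["cx"]],[0,c["fy"],c["cy"]],[0,0,1]])
    return cv2.projectPoints(np.float64(P).reshape(-1,3),c["rvec"],c["tvec"],K,None)[0].reshape(-1,2)
def crop(n,X,Y,x0,y0,f,z): return ray(n,x0+(X+.5)/f-.5,y0+(Y+.5)/f-.5,z)
def shot(n,name,x0,x1,y0,y1,f):
    im=eyes.get_image(n); cv2.imwrite(f"pics/{name}_full.png",im)
    cv2.imwrite(f"pics/{name}.png",cv2.resize(im[y0:y1,x0:x1],None,fx=f,fy=f,interpolation=cv2.INTER_CUBIC))
    return im
def st():
    s=manip.get_state(); w,x,y,z=s["ee_rot"]
    # tool y axis in world xy
    X=np.array([1-2*(y*y+z*z),2*(x*y+w*z)]);Y=np.array([2*(x*y-w*z),1-2*(x*x+z*z)])
    print("t%.2f"%s["clock"],"pos",s["position"].round(4),"X",np.degrees(np.arctan2(X[1],X[0])).round(2),"Y",np.degrees(np.arctan2(Y[1],Y[0])).round(2),"w%.4f"%s["width"],"F",s["contact_force"].round(1),"q",s["qpos"].round(2))
    return s,X,Y
def to(x,y,z=None):
    s,X,Y=st();d=np.array([x,y])-s["position"][:2]
    print("tool slide x,y:",(d@X).round(4),(d@Y).round(4), "z", None if z is None else (s["position"][2]-z).round(4))
E
python3 - <<'E'
from h import *
p=lambda l,X,Y,z,x0=205,f=5:print(l,crop("top",X,Y,x0,150,f,z)[:3].round(4))
for c in [(290,264),(484,248),(500,440),(305,458)]: p("rack",*c,.022)
p("plugfoot",449,396,.03);p("plugstem",449,396,.06)
p("lens",433,243,.194);p("handle",312,203,.236)
p("base",155,198,.022);p("knobfoot",108,140,.249);
p("bar",92,165,.279);p("bar",115,105,.279)
for c in [(57,87),(380,82),(398,527),(69,531)]: p("mat",*c,0,315)
for c in [(205,173),(139,305),(341,284)]: p("roller",*c,.04,315)
p("gear",316,431,.022,315)
st()
q=lambda l,X,Y,z:print(l,crop("scene",X,Y,145,175,3.8,z).round(4))
q("knobfoot",720,86,.249)
for c in [(281,320),(131,388),(267,415)]: q("roller",*c,.04)
q("handle",569,101,.236);q("plugfoot",428,231,.03)
q("lens",475,152,.194)
E
```

```text
rack [0.5767 0.0923 0.022 ]
rack [ 0.5859 -0.0477  0.022 ]
rack [ 0.4479 -0.0562  0.022 ]
rack [0.4373 0.083  0.022 ]
plugfoot [ 0.4795 -0.0202  0.03  ]
plugstem [ 0.4782 -0.0195  0.06  ]
lens [ 0.5691 -0.0079  0.194 ]
handle [0.5899 0.0665 0.236 ]
base [0.6264 0.1895 0.022 ]
knobfoot [0.6288 0.1898 0.249 ]
bar [0.6086 0.1948 0.279 ]
bar [0.6445 0.1812 0.279 ]
mat [ 0.7067 -0.1419  0.    ]
mat [ 0.7063 -0.3798  0.    ]
mat [ 0.381  -0.3778  0.    ]
mat [ 0.3818 -0.1415  0.    ]
roller [ 0.6344 -0.2413  0.04  ]
roller [ 0.5407 -0.1912  0.04  ]
roller [ 0.5533 -0.3346  0.04  ]
gear [ 0.4502 -0.3167  0.022 ]
t0.10 pos [ 0.1576 -0.5525  0.2305] X 15.92 Y -74.08 w0.0854 F [ 0.2  0.5 -0.1] q [-1.41  0.28  1.51 -0.    1.36 -0.12]
knobfoot [0.6438 0.1848 0.249 ]
roller [ 0.5413 -0.1898  0.04  ]
roller [ 0.5548 -0.3318  0.04  ]
roller [ 0.6344 -0.2377  0.04  ]
handle [0.5905 0.0702 0.236 ]
plugfoot [ 0.4922 -0.0237  0.03  ]
lens [ 0.5708 -0.009   0.194 ]
```

```bash
python3 - <<'E'
from h import *
t=cv2.imread("pics/top0.png"); s=cv2.imread("pics/scene0.png")
a=cv2.resize(t[160:200,205:245],None,fx=10,fy=10,interpolation=cv2.INTER_CUBIC)
b=cv2.resize(s[175:215,314:354],None,fx=10,fy=10,interpolation=cv2.INTER_CUBIC)
im=np.hstack([a,b]).astype(float); im=np.clip(255*(im/255)**.5,0,255).astype(np.uint8)
cv2.imwrite("pics/knob.png",im)
E
```

```text
(no output)
```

View pics/knob.png

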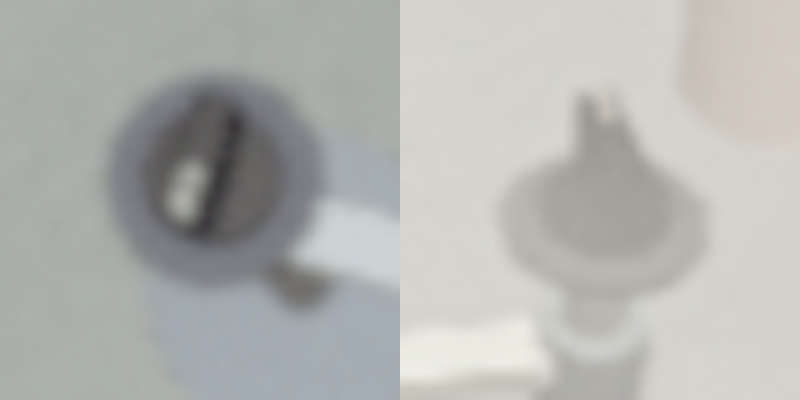

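>>> servo_tool:
  increments:
    - {"slide": [0, 0, -0.04]}
    - {"slide": [0, 0, -0.04]}
    - {"slide": [0, 0, -0.04]}
    - {"slide": [0, -0.05, 0]}
    - {"slide": [0, -0.05, 0]}
    - {"slide": [0, -0.05, 0]}
    - {"slide": [0, -0.05, 0]}
    - {"slide": [0, -0.05, 0]}
  hand: 1

```text
$.increments[0]: bad value
```

>>> servo_tool:
  increments:
    - {"slide": [0, 0, -0.04], "spin": 0}
    - {"slide": [0, 0, -0.04], "spin": 0}
    - {"slide": [0, 0, -0.04], "spin": 0}
    - {"slide": [0, -0.05, 0], "spin": 0}
    - {"slide": [0, -0.05, 0], "spin": 0}
    - {"slide": [0, -0.05, 0], "spin": 0}
    - {"slide": [0, -0.05, 0], "spin": 0}
    - {"slide": [0, -0.05, 0], "spin": 0}
  hand: 1.0
  newtons: 60

```text
clock: 0.9
position: [0.0887, -0.3103, 0.3507]
ee_rot: [-0.0, 0.99, 0.139, -0.0]
contact_force: [-0.8, -0.4, 0.3]
width: 0.0853
```

>>> servo_tool:
  increments:
    - {"slide": [0.041, -0.021, 0], "spin": 0}
    - {"slide": [0.041, -0.021, 0], "spin": 0}
    - {"slide": [0.041, -0.021, 0], "spin": 0}
    - {"slide": [0.041, -0.021, 0], "spin": 0}
    - {"slide": [0.041, -0.021, 0], "spin": 0}
    - {"slide": [0.041, -0.021, 0], "spin": 0}
    - {"slide": [0.041, -0.021, 0], "spin": 0}
    - {"slide": [0.041, -0.021, 0], "spin": 0}

```text
clock: 1.7
position: [0.3592, -0.0592, 0.3512]
ee_rot: [0.0, 0.99, 0.139, 0.0]
contact_force: [0.6, -0.7, 0.8]
width: 0.0856
```

>>> servo_tool:
  increments:
    - {"slide": [0.041, -0.021, 0], "spin": 0}
    - {"slide": [0.041, -0.021, 0], "spin": 0}
    - {"slide": [0.041, -0.021, 0], "spin": 0}
    - {"slide": [0.041, -0.021, 0], "spin": 0}
    - {"slide": [0, 0, 0], "spin": 8.4}
    - {"slide": [0, 0, 0], "spin": 8.4}
    - {"slide": [0, 0, 0], "spin": 8.4}
    - {"slide": [0, 0, 0], "spin": 8.3}

```text
clock: 2.5
position: [0.493, 0.065, 0.3506]
ee_rot: [0.0, 0.988, -0.156, -0.001]
contact_force: [-1.0, -0.1, 0.2]
width: 0.0857
```

```bash
python3 - <<'E'
from h import *
shot("top","t1",205,325,150,270,5)
to(.629,.190)
E
```

```text
t2.55 pos [0.493  0.0649 0.3507] X -18.11 Y -108.11 w0.0854 F [-0.1 -0.1  0.1] q [-0.01  0.11  1.43 -0.    1.6   1.88]
tool slide x,y: 0.0904 -0.1612 z None
```

View pics/t1.png

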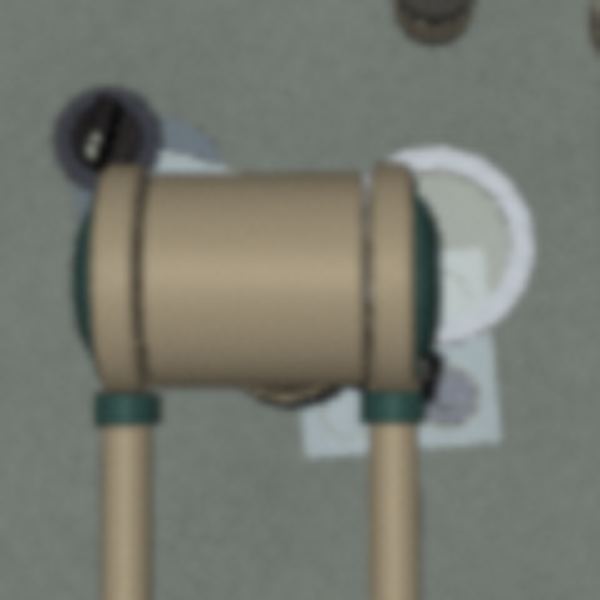

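```bash
python3 - <<'E'
from h import *
for z in(.225,.235,.245,.249,.279): print(z,proj("scene",[.628,.19,z]),proj("top",[.628,.19,z]))
E
```

```text
0.225 [[332.23269081 199.47595718]] [[227.28154858 179.21150615]]
0.235 [[332.48702367 197.16375367]] [[226.80821533 178.65906937]]
0.245 [[332.74386818 194.82871619]] [[226.32704995 178.09749154]]
0.249 [[332.84731759 193.88823177]] [[226.13234711 177.87024992]]
0.279 [[333.63643609 186.71415875]] [[224.62981018 176.11660874]]
```

>>> servo_tool:
  increments:
    - {"slide": [0.0225, -0.0403, 0], "spin": 0}
    - {"slide": [0.0225, -0.0403, 0], "spin": 0}
    - {"slide": [0.0225, -0.0403, 0], "spin": 0}
    - {"slide": [0.0225, -0.0403, 0], "spin": 0}
    - {"slide": [0, 0, 0.02], "spin": 0}
    - {"slide": [0, 0, 0.025], "spin": 0}
    - {"slide": [0, 0, 0.025], "spin": 0}
    - {"slide": [0, 0, 0.024], "spin": 0}

```text
clock: 3.35
position: [0.6274, 0.1913, 0.2555]
ee_rot: [0.0, 0.988, -0.151, -0.001]
contact_force: [0.5, -0.3, -0.2]
width: 0.0855
```

>>> servo_tool:
  increments:
    - {"slide": [0, 0, 0], "spin": 0}
    - {"slide": [0, 0, 0], "spin": 0}
    - {"slide": [0, 0, 0], "spin": 0}
    - {"slide": [0, 0, 0], "spin": 0}
    - {"slide": [0, 0, 0], "spin": 0}
    - {"slide": [0, 0, 0], "spin": 0}
    - {"slide": [0, 0, 0], "spin": 0}
    - {"slide": [0, 0, 0], "spin": 0}
  hand: 0
  newtons: 60

```text
clock: 4.15
position: [0.6289, 0.1928, 0.2591]
ee_rot: [-0.002, 0.988, -0.153, 0.002]
contact_force: [1.2, 5.6, 6.2]
width: 0.0128
```

```bash
python3 - <<'E'
from h import *
to(.629,.1895)
E
```

```text
t4.15 pos [0.6289 0.1928 0.2591] X -17.55 Y -107.55 w0.0128 F [1.2 5.6 6.2] q [0.19 0.39 1.27 0.   1.48 2.07]
tool slide x,y: 0.0011 0.0031 z None
```

>>> servo_tool:
  increments:
    - {"slide": [0, 0, 0], "spin": -6}
    - {"slide": [0, 0, 0], "spin": -8}
    - {"slide": [0, 0, 0], "spin": -8}
    - {"slide": [0, 0, 0], "spin": -8}
    - {"slide": [0, 0, 0], "spin": -8}
    - {"slide": [0, 0, 0], "spin": -8}
    - {"slide": [0, 0, 0], "spin": -8}
    - {"slide": [0, 0, 0], "spin": 0}

```text
clock: 4.95
position: [0.6294, 0.1898, 0.2591]
ee_rot: [0.002, 0.95, 0.313, 0.002]
contact_force: [2.9, -1.3, 6.1]
width: 0.013
```

>>> servo_tool:
  increments:
    - {"slide": [0, 0, 0], "spin": -7}
    - {"slide": [0, 0, 0], "spin": -7}
    - {"slide": [0, 0, 0], "spin": -6}
    - {"slide": [0, 0, 0], "spin": -4}
    - {"slide": [0, 0, 0], "spin": -2}
    - {"slide": [0, 0, 0], "spin": 0}
    - {"slide": [0, 0, 0], "spin": 0}

```text
clock: 5.65
position: [0.6302, 0.1887, 0.2592]
ee_rot: [0.003, 0.857, 0.516, 0.002]
contact_force: [3.1, -2.6, 5.9]
width: 0.0126
```

```bash
python3 - <<'E'
from h import *
s,_,_=st(); print(s["moment"])
E
```

```text
t5.65 pos [0.6302 0.1887 0.2592] X 62.07 Y -27.93 w0.0126 F [ 3.1 -2.6  5.9] q [ 0.19  0.39  1.27 -0.    1.48  0.68]
[-0.38495461 -0.60767953 -1.71632548]
```

>>> servo_tool:
  increments:
    - {"slide": [0, 0, 0], "spin": 0}
    - {"slide": [0, 0, 0], "spin": 0}
    - {"slide": [0, 0, 0], "spin": 0}
    - {"slide": [0, 0, 0], "spin": 0}
    - {"slide": [0, 0, -0.02], "spin": 0}
    - {"slide": [0, 0, -0.04], "spin": 0}
    - {"slide": [-0.042, 0.007, 0], "spin": 0}
    - {"slide": [-0.042, 0.007, 0], "spin": 0}
  hand: 1.0

```text
clock: 6.45
position: [0.6015, 0.1105, 0.3183]
ee_rot: [0.001, 0.854, 0.52, 0.001]
contact_force: [1.1, -0.0, -1.3]
width: 0.0854
```

>>> servo_tool:
  increments:
    - {"slide": [-0.042, 0.007, 0], "spin": 0}
    - {"slide": [0, 0, 0], "spin": -5}
    - {"slide": [0, 0, 0], "spin": -5}
    - {"slide": [0, 0, 0], "spin": 0}

```text
clock: 6.85
position: [0.5876, 0.0695, 0.3172]
ee_rot: [-0.0, 0.807, 0.59, -0.0]
contact_force: [-0.2, 0.4, -0.7]
width: 0.0852
```

```bash
python3 - <<'E'
from h import *
shot("top","t2",205,325,150,270,5)
shot("scene","s2",205,355,175,275,5)
to(.59,.067)
E
```

```text
t6.95 pos [0.5878 0.07   0.3171] X 72.34 Y -17.66 w0.0851 F [-1.1  0.1  0.4] q [ 0.    0.27  1.31 -0.    1.57  0.31]
tool slide x,y: -0.0022 0.003 z None
```

View pics/s2.png

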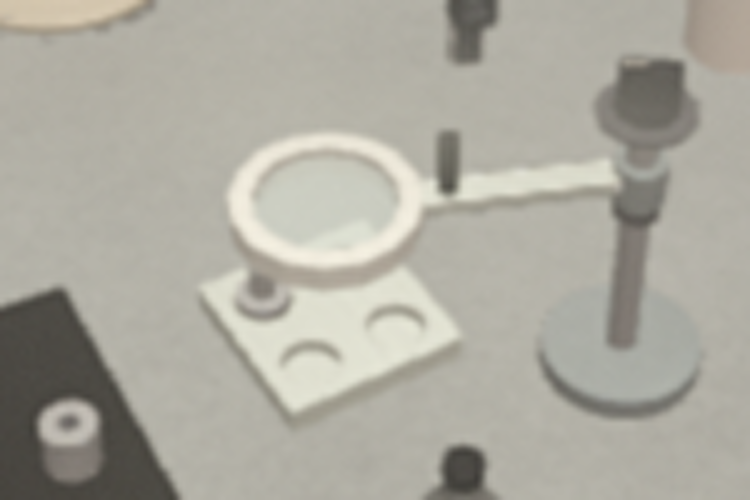

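View pics/t2.png

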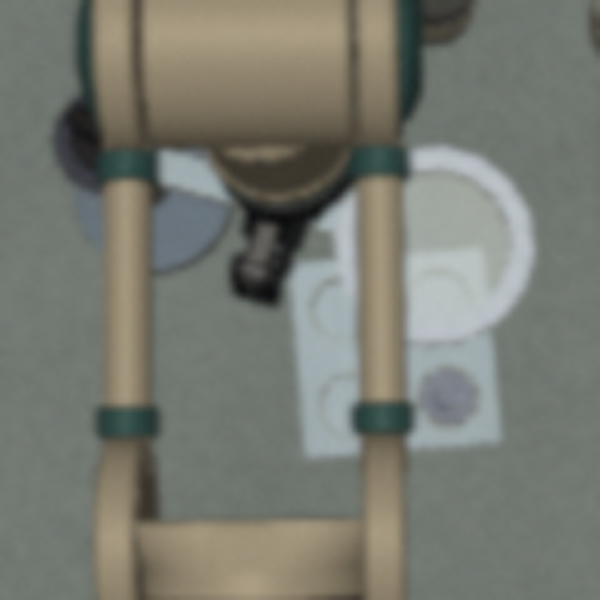

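>>> servo_tool:
  increments:
    - {"slide": [0, 0.002, 0.02], "spin": 0}
    - {"slide": [0, 0, 0.03], "spin": 0}
    - {"slide": [0, 0, 0.03], "spin": 0}
    - {"slide": [0, 0, 0.03], "spin": 0}
    - {"slide": [0, 0, 0], "spin": 0}

```text
clock: 7.45
position: [0.5867, 0.0696, 0.2028]
ee_rot: [-0.003, 0.807, 0.591, -0.004]
contact_force: [-0.3, -0.2, -0.3]
width: 0.0853
```

>>> servo_tool:
  increments:
    - {"slide": [0, 0, 0], "spin": 0}
    - {"slide": [0, 0, 0], "spin": 0}
    - {"slide": [0, 0, 0], "spin": 0}
    - {"slide": [0, 0, 0], "spin": 0}
    - {"slide": [0, 0, 0], "spin": 0}
    - {"slide": [0, 0, 0], "spin": 0}
    - {"slide": [0, 0, 0], "spin": 0}
  hand: 0
  newtons: 40

```text
clock: 8.15
position: [0.5912, 0.0688, 0.2088]
ee_rot: [0.001, 0.807, 0.591, 0.001]
contact_force: [1.3, -1.5, 5.6]
width: 0.0146
```

```bash
python3 - <<'E'
from h import *
to(.59,.067)
E
```

```text
t8.15 pos [0.5912 0.0688 0.2088] X 72.41 Y -17.6 w0.0146 F [ 1.3 -1.5  5.6] q [-0.    0.32  1.5  -0.    1.32  0.31]
tool slide x,y: -0.0021 -0.0006 z None
```

>>> servo_tool:
  increments:
    - {"slide": [0.0002, -0.0068, 0], "spin": 3}
    - {"slide": [0.0007, -0.0136, 0], "spin": 6}
    - {"slide": [0.0007, -0.0136, 0], "spin": 6}
    - {"slide": [0.0007, -0.0136, 0], "spin": 6}
    - {"slide": [0.0007, -0.0136, 0], "spin": 6}
    - {"slide": [0.0007, -0.0136, 0], "spin": 6}
    - {"slide": [0.0007, -0.0136, 0], "spin": 6}
    - {"slide": [0, 0, 0], "spin": 0}

```text
clock: 8.95
position: [0.5219, 0.1239, 0.2088]
ee_rot: [-0.001, 0.958, 0.287, 0.003]
contact_force: [3.2, 4.0, 4.8]
width: 0.0147
```

```bash
python3 - <<'E'
from h import *
s,_,_=st();d=s["position"][:2]-[.63,.19];print(np.hypot(*d),np.degrees(np.arctan2(*d[::-1])))
E
```

```text
t8.95 pos [0.5219 0.1239 0.2088] X 33.34 Y -56.66 w0.0147 F [3.2 4.  4.8] q [0.1  0.23 1.63 0.   1.28 1.09]
0.12674902189559117 -148.55805046124152
```

Good: following the arc. Continue about 42° more.

>>> servo_tool:
  increments:
    - {"slide": [0.0007, -0.0136, 0], "spin": 6}
    - {"slide": [0.0007, -0.0136, 0], "spin": 6}
    - {"slide": [0.0007, -0.0136, 0], "spin": 6}
    - {"slide": [0.0007, -0.0136, 0], "spin": 6}
    - {"slide": [0.0007, -0.0136, 0], "spin": 6}
    - {"slide": [0.0007, -0.0136, 0], "spin": 6}
    - {"slide": [0.0003, -0.009, 0], "spin": 4}
    - {"slide": [0, 0, 0], "spin": 0}

```text
clock: 9.75
position: [0.5038, 0.2092, 0.2088]
ee_rot: [-0.001, 0.998, -0.058, 0.005]
contact_force: [7.1, 1.3, 2.8]
width: 0.0147
```

```bash
python3 - <<'E'
from h import *
s,_,_=st();d=s["position"][:2]-[.63,.19];print(np.hypot(*d),np.degrees(np.arctan2(*d[::-1])))
E
```

```text
t9.75 pos [0.5038 0.2092 0.2088] X -6.6 Y -96.6 w0.0147 F [7.1 1.3 2.8] q [ 0.27  0.24  1.61 -0.    1.28  1.95]
0.12768298185168783 171.34686880781902
```

>>> servo_tool:
  increments:
    - {"slide": [0, 0, 0], "spin": 0}
    - {"slide": [0, 0, 0], "spin": 0}
    - {"slide": [0, 0, 0], "spin": 0}
    - {"slide": [0, 0, 0], "spin": 0}
    - {"slide": [0, 0, -0.03], "spin": 0}
    - {"slide": [0, 0, -0.05], "spin": 0}
    - {"slide": [0, 0, -0.03], "spin": 0}
    - {"slide": [-0.005, 0.045, 0], "spin": 0}
  hand: 1.0

```text
clock: 10.55
position: [0.493, 0.1673, 0.3218]
ee_rot: [-0.003, 0.998, -0.055, 0.005]
contact_force: [-1.0, -1.4, -1.5]
width: 0.0853
```

>>> servo_tool:
  increments:
    - {"slide": [-0.005, 0.047, 0], "spin": 0}
    - {"slide": [-0.005, 0.047, 0], "spin": 0}
    - {"slide": [-0.005, 0.047, 0], "spin": 0}
    - {"slide": [-0.005, 0.047, 0], "spin": 0}
    - {"slide": [-0.005, 0.047, 0], "spin": 0}
    - {"slide": [-0.005, 0.047, 0], "spin": 0}
    - {"slide": [-0.005, 0.047, 0], "spin": 0}
    - {"slide": [-0.005, 0.047, 0], "spin": 0}

```text
clock: 11.35
position: [0.4057, -0.2066, 0.3174]
ee_rot: [-0.0, 0.998, -0.058, 0.0]
contact_force: [1.7, -0.6, -0.6]
width: 0.0854
```

```bash
python3 - <<'E'
from h import *
st()
shot("top","t3",205,325,150,270,5)
shot("top","t3b",315,415,150,270,5)
shot("scene","s3",145,355,175,325,3.8)
E
```

```text
t11.35 pos [ 0.4057 -0.2066  0.3174] X -6.6 Y -96.6 w0.0854 F [ 1.7 -0.6 -0.6] q [-0.62  0.05  1.57  0.    1.51  1.06]
```

View pics/t3.png

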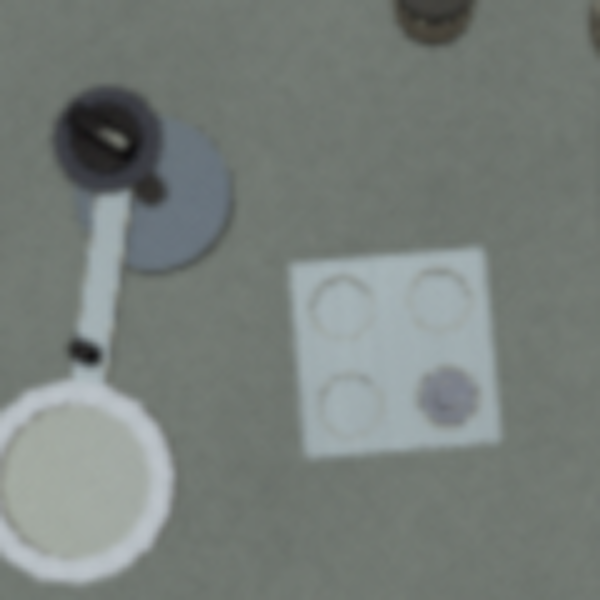

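View pics/t3b.png

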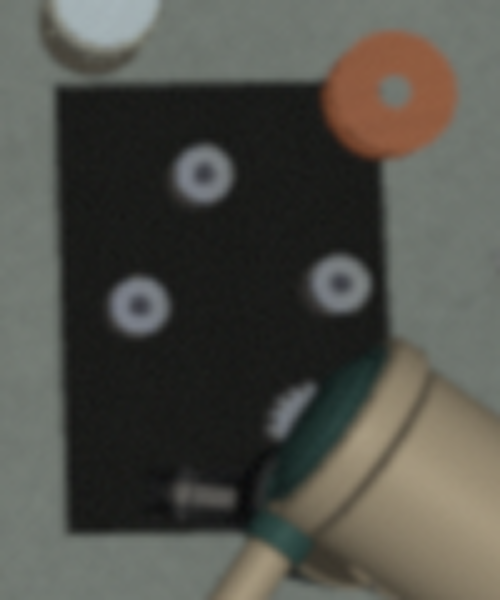

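View pics/s3.png

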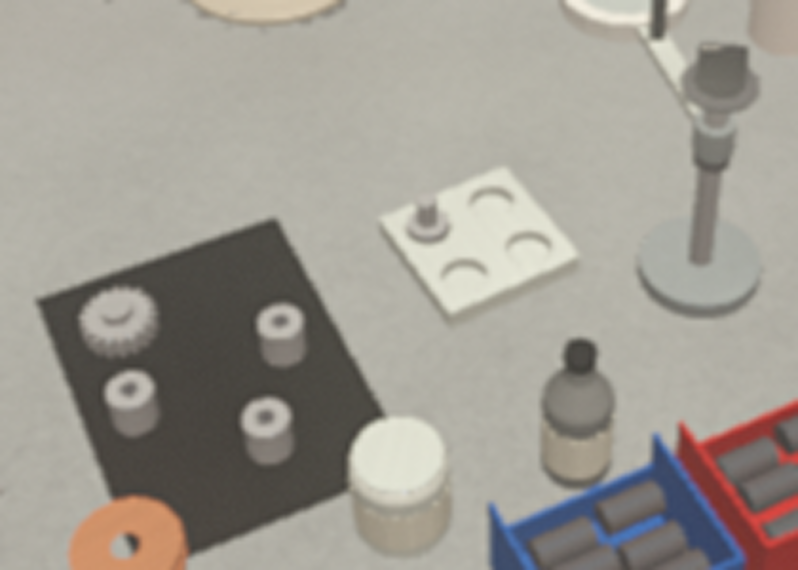

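```bash
python3 - <<'E'
from h import *
T=[crop("top",*c,205,150,5,.022)[:2] for c in [(289,264),(484,247),(501,440),(306,458)]]
S=[crop("scene",*c,145,175,3.8,.022)[:2] for c in [(578,258),(451,315),(379,219),(505,167)]]
for P in(T,S):
    P=np.array(P);c=P.mean(0);print(P.round(4).tolist(),c.round(4))
    M=np.array([[.07,.07],[.07,-.07],[-.07,-.07],[-.07,.07]])
    H=(M.T@(P-c));a=np.arctan2(H[0,1]-H[1,0],H[0,0]+H[1,1]);print(np.degrees(a))
    R=np.array([[np.cos(a),-np.sin(a)],[np.sin(a),np.cos(a)]])
    print("holes",(c+(M/2)@R.T).round(4).tolist())
for c in[(342,306),(440,301),(351,404)]:print(crop("top",*c,205,150,5,.022).round(4))
for c in [(491,200),(529,246),(465,274)]:print("s",crop("scene",*c,145,175,3.8,.022).round(4))
print("stem",crop("top",444,393,205,150,5,.06))
print("stem s",crop("scene",428,203,145,175,3.8,.06))
E
```

```text
[[0.5767, 0.093], [0.5867, -0.0477], [0.4479, -0.0569], [0.4373, 0.0823]] [0.5122 0.0177]
4.142886187062072
holes [[0.5445, 0.0551], [0.5496, -0.0147], [0.4798, -0.0198], [0.4747, 0.0501]]
[[0.5806, 0.0904], [0.5902, -0.0459], [0.4493, -0.0562], [0.4399, 0.0842]] [0.515  0.0181]
3.6504407769119447
holes [[0.5477, 0.0553], [0.5522, -0.0146], [0.4823, -0.019], [0.4779, 0.0508]]
[0.5457 0.0552 0.022 ]
[ 0.5481 -0.0153  0.022 ]
[0.4753 0.0497 0.022 ]
s [0.475  0.0513 0.022 ]
s [0.5461 0.0564 0.022 ]
s [ 0.5509 -0.013   0.022 ]
stem [ 0.4802922  -0.01606072  0.06      ]
stem s [ 0.48568713 -0.01948654  0.06      ]
```

>>> servo_tool:
  increments:
    - {"slide": [0.0106, -0.0389, 0], "spin": -5}
    - {"slide": [0.0106, -0.0389, 0], "spin": 0}
    - {"slide": [0.0106, -0.0389, 0], "spin": 0}
    - {"slide": [0.0106, -0.0389, 0], "spin": 0}
    - {"slide": [0.0106, -0.0389, 0], "spin": 0}
    - {"slide": [0, 0, 0.03], "spin": -8.5}
    - {"slide": [0, 0, 0.03], "spin": -8.5}
    - {"slide": [0, 0, 0.03], "spin": -8.5}

```text
clock: 12.3
position: [0.468, -0.0109, 0.2264]
ee_rot: [-0.0, 0.977, 0.212, 0.0]
contact_force: [0.1, -0.7, 0.5]
width: 0.0856
```

>>> servo_tool:
  increments:
    - {"slide": [0, 0, 0.03], "spin": -8.5}
    - {"slide": [0, 0, 0.03], "spin": -8.5}
    - {"slide": [0, 0, 0.03], "spin": -8}
    - {"slide": [0, 0, 0], "spin": 0}
    - {"slide": [0, 0, 0], "spin": 0}

```text
clock: 12.8
position: [0.4683, -0.0122, 0.1376]
ee_rot: [-0.0, 0.911, 0.413, -0.0]
contact_force: [0.9, 0.8, 0.8]
width: 0.0854
```

```bash
python3 - <<'E'
from h import *
to(.4805,-.0195,.034)
E
```

```text
t12.80 pos [ 0.4683 -0.0122  0.1376] X 48.83 Y -41.17 w0.0854 F [0.9 0.8 0.8] q [-0.18  0.19  1.87  0.    1.08  0.54]
tool slide x,y: 0.0026 0.014 z 0.1036
```

>>> servo_tool:
  increments:
    - {"slide": [0.0026, 0.014, 0.024], "spin": 0}
    - {"slide": [0, 0, 0.03], "spin": 0}
    - {"slide": [0, 0, 0.03], "spin": 0}
    - {"slide": [0, 0, 0.018], "spin": 0}
    - {"slide": [0, 0, 0], "spin": 0}
    - {"slide": [0, 0, 0], "spin": 0}

```text
clock: 13.4
position: [0.4823, -0.0205, 0.0368]
ee_rot: [0.001, 0.91, 0.414, 0.001]
contact_force: [0.0, 0.4, 1.2]
width: 0.0852
```

>>> servo_tool:
  increments:
    - {"slide": [0, 0, 0], "spin": 0}
    - {"slide": [0, 0, 0], "spin": 0}
    - {"slide": [0, 0, 0], "spin": 0}
    - {"slide": [0, 0, 0], "spin": 0}
    - {"slide": [0, 0, 0], "spin": 0}
    - {"slide": [0, 0, 0], "spin": 0}
    - {"slide": [0, 0, 0], "spin": 0}
  hand: 0
  newtons: 60

```text
clock: 14.1
position: [0.4807, -0.0205, 0.0357]
ee_rot: [0.0, 0.91, 0.414, 0.0]
contact_force: [-1.3, 1.4, 4.3]
width: 0.0177
```

```bash
python3 - <<'E'
from h import *
to(.4805,-.0195,.034)
E
```

```text
t14.10 pos [ 0.4807 -0.0205  0.0357] X 48.91 Y -41.09 w0.0177 F [-1.3  1.4  4.3] q [-0.19  0.34  1.98  0.    0.82  0.53]
tool slide x,y: 0.0006 -0.0008 z 0.0017
```

>>> servo_tool:
  increments:
    - {"slide": [0, 0, -0.015], "spin": 0}
    - {"slide": [0, 0, -0.03], "spin": 0}
    - {"slide": [0, 0, -0.02], "spin": 0}
    - {"slide": [-0.0337, 0.016, 0], "spin": 0}
    - {"slide": [-0.0337, 0.016, 0], "spin": 0}
    - {"slide": [-0.0337, 0.016, 0], "spin": 0}
    - {"slide": [-0.0337, 0.016, 0], "spin": 0}
    - {"slide": [-0.0337, 0.016, 0], "spin": 0}
  newtons: 90

```text
clock: 14.9
position: [0.4293, -0.2012, 0.0997]
ee_rot: [-0.0, 0.91, 0.414, -0.0]
contact_force: [-0.6, 0.6, -1.7]
width: 0.0171
```

```bash
python3 - <<'E'
from h import *
shot("scene","s4",145,355,175,325,3.8)
to(.43,-.2,.0277)
E
```

```text
t14.95 pos [ 0.4288 -0.2072  0.1   ] X 48.86 Y -41.13 w0.0174 F [ 0.4 -4.7 -2. ] q [-0.59  0.25  1.91 -0.01  0.98  0.13]
tool slide x,y: 0.0062 -0.0038 z 0.0723
```

View pics/s4.png

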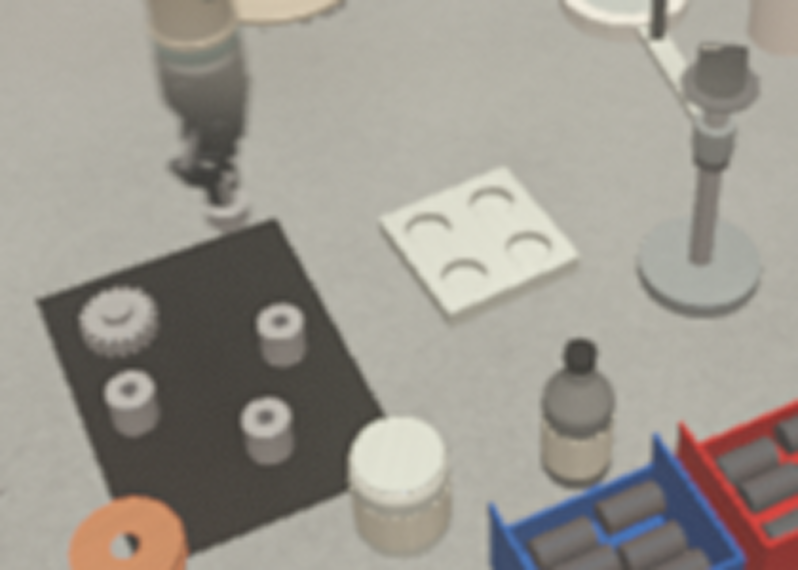

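>>> servo_tool:
  increments:
    - {"slide": [0, 0, 0.025], "spin": 0}
    - {"slide": [0, 0, 0.025], "spin": 0}
    - {"slide": [0, 0, 0.015], "spin": 0}
    - {"slide": [0, 0, 0.004], "spin": 0}
    - {"slide": [0, 0, 0.003], "spin": 0}
    - {"slide": [0, 0, 0], "spin": 0}

```text
clock: 15.55
position: [0.4306, -0.2002, 0.0286]
ee_rot: [0.0, 0.91, 0.414, 0.0]
contact_force: [-0.5, 0.4, -2.1]
width: 0.0175
```

```bash
python3 - <<'E'
from h import *
st()
E
```

```text
t15.55 pos [ 0.4306 -0.2002  0.0286] X 48.93 Y -41.07 w0.0175 F [-0.5  0.4 -2.1] q [-0.58  0.34  2.   -0.    0.8   0.14]
```

>>> servo_tool:
  increments:
    - {"slide": [0, 0, 0.001], "spin": 0}
    - {"slide": [0, 0, 0.001], "spin": 0}
    - {"slide": [0, 0, 0], "spin": 0}

```text
clock: 15.85
position: [0.4311, -0.2005, 0.0278]
ee_rot: [0.001, 0.91, 0.414, 0.001]
contact_force: [-1.1, 1.1, 6.6]
width: 0.0168
```

>>> servo_tool:
  increments:
    - {"slide": [0, 0, 0], "spin": 0}
    - {"slide": [0, 0, 0], "spin": 0}
    - {"slide": [0, 0, 0], "spin": 0}
    - {"slide": [0, 0, 0], "spin": 0}
    - {"slide": [0, 0, -0.025], "spin": 0}
    - {"slide": [0, 0, -0.04], "spin": 0}
    - {"slide": [0, 0, -0.03], "spin": 0}
  hand: 1.0

```text
clock: 16.55
position: [0.4305, -0.2003, 0.1228]
ee_rot: [0.0, 0.91, 0.414, 0.0]
contact_force: [0.1, -1.2, 0.4]
width: 0.0854
```

```bash
python3 - <<'E'
from h import *
shot("top","t5",315,415,150,270,5)
shot("scene","s5",145,355,175,325,3.8)
print("gear dist"); to(.541,-.1905,.017)
E
```

```text
gear dist
t16.65 pos [ 0.4331 -0.2019  0.1252] X 48.92 Y -41.08 w0.0854 F [ 0.3 -0.9 -0.4] q [-0.58  0.22  1.88 -0.    1.04  0.14]
tool slide x,y: 0.0795 0.0739 z 0.1082
```

View pics/s5.png

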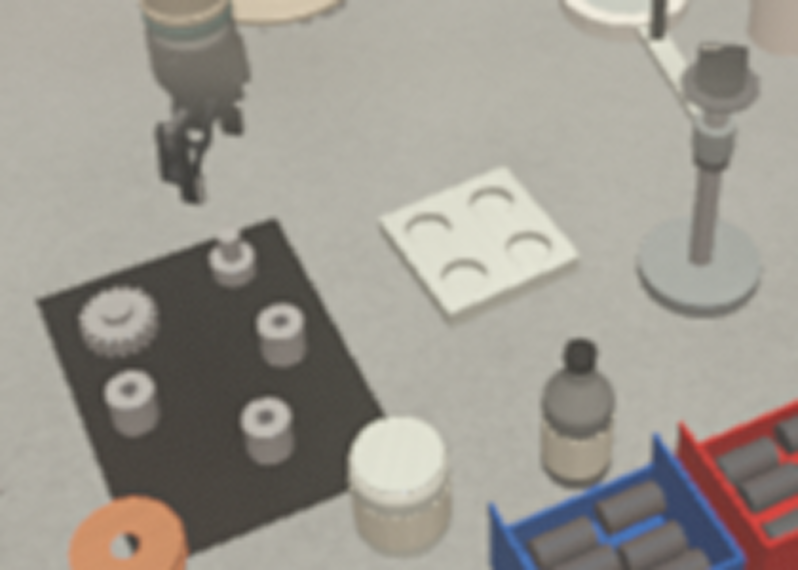

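View pics/t5.png

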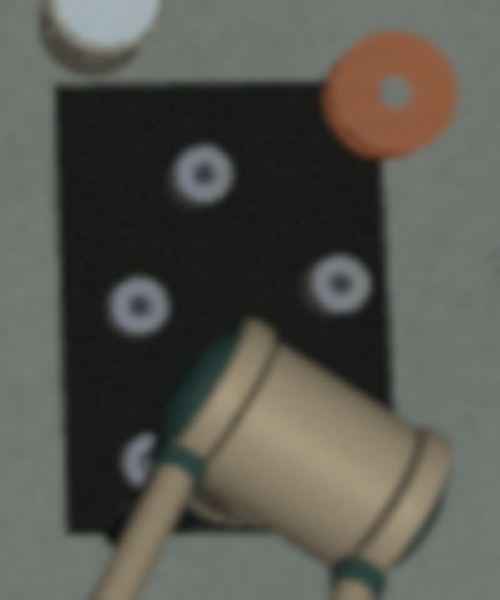

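>>> servo_tool:
  increments:
    - {"slide": [0.0265, 0.0246, 0], "spin": 0}
    - {"slide": [0.0265, 0.0246, 0], "spin": 0}
    - {"slide": [0.0265, 0.0246, 0], "spin": 0}
    - {"slide": [0, 0, 0.03], "spin": 0}
    - {"slide": [0, 0, 0.03], "spin": 0}
    - {"slide": [0, 0, 0], "spin": 0}

```text
clock: 17.25
position: [0.5345, -0.1867, 0.0564]
ee_rot: [-0.004, 0.91, 0.414, -0.004]
contact_force: [-0.0, -0.3, 0.1]
width: 0.0857
```

```bash
python3 - <<'E'
from h import *
to(.541,-.1905,.017)
E
```

```text
t17.25 pos [ 0.5345 -0.1867  0.0564] X 48.93 Y -41.07 w0.0857 F [-0.  -0.3  0.1] q [-0.46  0.42  1.76 -0.    0.97  0.26]
tool slide x,y: 0.0014 0.0074 z 0.0394
```

>>> servo_tool:
  increments:
    - {"slide": [0.001, 0.006, 0], "spin": 0}
    - {"slide": [0, 0, 0.015], "spin": 0}
    - {"slide": [0, 0, 0.015], "spin": 0}
    - {"slide": [0, 0, 0.009], "spin": 0}
    - {"slide": [0, 0, 0], "spin": 0}

```text
clock: 17.75
position: [0.5434, -0.1921, 0.0223]
ee_rot: [-0.0, 0.91, 0.414, -0.0]
contact_force: [0.3, 0.8, 0.2]
width: 0.0853
```

>>> servo_tool:
  increments:
    - {"slide": [0, 0, 0], "spin": 0}
    - {"slide": [0, 0, 0], "spin": 0}
    - {"slide": [0, 0, 0], "spin": 0}
    - {"slide": [0, 0, 0], "spin": 0}
    - {"slide": [0, 0, 0], "spin": 0}
    - {"slide": [0, 0, 0], "spin": 0}
  hand: 0
  newtons: 90

```text
clock: 18.35
position: [0.5437, -0.1919, 0.0237]
ee_rot: [0.0, 0.91, 0.414, 0.0]
contact_force: [-0.8, 0.3, 5.8]
width: 0.0365
```

```bash
python3 - <<'E'
from h import *
to(.541,-.1905,.017)
to(.5505,-.0145)
E
```

```text
t18.35 pos [ 0.5437 -0.1919  0.0237] X 48.92 Y -41.08 w0.0365 F [-0.8  0.3  5.8] q [-0.46  0.46  1.79  0.    0.89  0.26]
tool slide x,y: -0.0007 -0.003 z 0.0067
t18.35 pos [ 0.5437 -0.1919  0.0237] X 48.92 Y -41.08 w0.0365 F [-0.8  0.3  5.8] q [-0.46  0.46  1.79  0.    0.89  0.26]
tool slide x,y: 0.1382 -0.1115 z None
```

>>> servo_tool:
  increments:
    - {"slide": [0, 0, -0.01], "spin": 0}
    - {"slide": [0, 0, -0.03], "spin": 0}
    - {"slide": [0, 0, -0.02], "spin": 0}
    - {"slide": [0.0276, -0.0223, 0], "spin": 0}
    - {"slide": [0.0276, -0.0223, 0], "spin": 0}
    - {"slide": [0.0276, -0.0223, 0], "spin": 0}
    - {"slide": [0.0276, -0.0223, 0], "spin": 0}
    - {"slide": [0.0276, -0.0223, 0], "spin": 0}

```text
clock: 19.15
position: [0.5498, -0.0133, 0.0827]
ee_rot: [0.0, 0.91, 0.414, 0.0]
contact_force: [0.5, -0.2, -2.1]
width: 0.0369
```

>>> servo_tool:
  increments:
    - {"slide": [0, 0, 0], "spin": 0}
    - {"slide": [0, 0, 0.01], "spin": 0}
    - {"slide": [0, 0, 0.01], "spin": 0}
    - {"slide": [0, 0, 0], "spin": 0}

```text
clock: 19.55
position: [0.5483, -0.0154, 0.0603]
ee_rot: [-0.001, 0.911, 0.413, -0.002]
contact_force: [-0.5, -0.8, -2.8]
width: 0.0364
```

```bash
python3 - <<'E'
from h import *
to(.5505,-.0145,.0457)
E
```

```text
t19.55 pos [ 0.5483 -0.0154  0.0603] X 48.85 Y -41.15 w0.0364 F [-0.5 -0.8 -2.8] q [-0.15  0.39  1.8  -0.    0.95  0.56]
tool slide x,y: 0.0021 0.001 z 0.0146
```

>>> servo_tool:
  increments:
    - {"slide": [0, 0, 0], "spin": 0}
    - {"slide": [0, 0, 0], "spin": 0}
    - {"slide": [0, 0, 0], "spin": 0}

```text
clock: 19.85
position: [0.5503, -0.0152, 0.0625]
ee_rot: [0.0, 0.91, 0.414, 0.0]
contact_force: [-0.3, 0.2, -2.0]
width: 0.0368
```

```bash
python3 - <<'E'
from h import *
to(.5505,-.0145,.0457)
shot("scene","s6",235,315,205,275,8)
to(.5505,-.0145,.0457)
E
```

```text
t19.85 pos [ 0.5503 -0.0152  0.0625] X 48.87 Y -41.13 w0.0368 F [-0.3  0.2 -2. ] q [-0.15  0.39  1.8  -0.    0.95  0.56]
tool slide x,y: 0.0007 -0.0003 z 0.0168
t19.90 pos [ 0.5503 -0.015   0.0625] X 48.88 Y -41.12 w0.0366 F [-0.3 -0.2 -2.6] q [-0.15  0.39  1.8  -0.    0.95  0.56]
tool slide x,y: 0.0005 -0.0001 z 0.0168
```

View pics/s6.png

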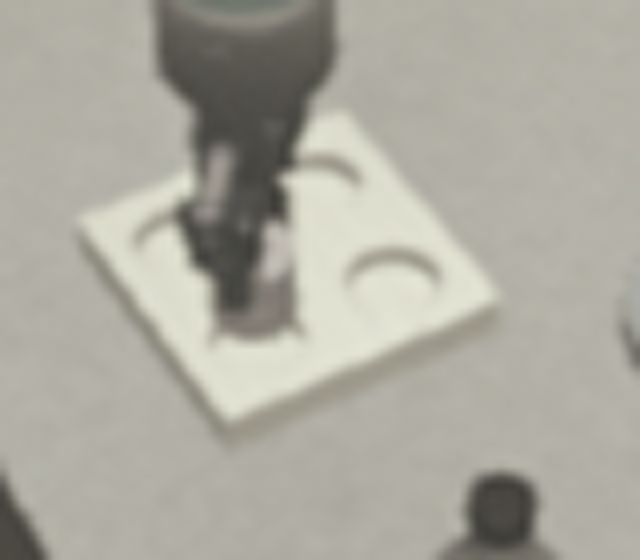

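>>> servo_tool:
  increments:
    - {"slide": [0, 0, 0.006], "spin": 0}
    - {"slide": [0, 0, 0.006], "spin": 0}
    - {"slide": [0, 0, 0.004], "spin": 0}
    - {"slide": [0, 0, 0.003], "spin": 0}
    - {"slide": [0, 0, 0.003], "spin": 0}
    - {"slide": [0, 0, 0], "spin": 0}
    - {"slide": [0, 0, 0], "spin": 0}
    - {"slide": [0, 0, 0], "spin": 0}

```text
clock: 20.7
position: [0.5501, -0.0146, 0.0405]
ee_rot: [0.0, 0.91, 0.414, 0.0]
contact_force: [0.3, 0.1, -2.6]
width: 0.0369
```

```bash
python3 - <<'E'
from h import *
to(.5505,-.0145,.0317)
E
```

```text
t20.70 pos [ 0.5501 -0.0146  0.0405] X 48.92 Y -41.08 w0.0369 F [ 0.3  0.1 -2.6] q [-0.15  0.41  1.83 -0.    0.9   0.56]
tool slide x,y: 0.0003 0.0002 z 0.0088
```

>>> servo_tool:
  increments:
    - {"slide": [0, 0, 0.003], "spin": 0}
    - {"slide": [0, 0, 0.003], "spin": 0}
    - {"slide": [0, 0, 0.002], "spin": 0}
    - {"slide": [0, 0, 0.001], "spin": 0}
    - {"slide": [0, 0, 0.0005], "spin": 0}
    - {"slide": [0, 0, 0], "spin": 0}
    - {"slide": [0, 0, 0], "spin": 0}

```text
clock: 21.4
position: [0.5498, -0.0146, 0.0317]
ee_rot: [0.0, 0.91, 0.414, -0.0]
contact_force: [-1.9, -0.3, 5.7]
width: 0.0366
```

>>> servo_tool:
  increments:
    - {"slide": [0, 0, 0], "spin": 0}
    - {"slide": [0, 0, 0], "spin": 0}
    - {"slide": [0, 0, 0], "spin": 0}
    - {"slide": [0, 0, 0], "spin": 0}
    - {"slide": [0, 0, -0.02], "spin": 0}
    - {"slide": [0, 0, -0.04], "spin": 0}
    - {"slide": [0, 0, -0.03], "spin": 0}
    - {"slide": [0, 0, 0], "spin": 0}
  hand: 1.0

```text
clock: 22.2
position: [0.5533, -0.0151, 0.1252]
ee_rot: [0.003, 0.91, 0.414, 0.004]
contact_force: [1.7, 0.2, 1.0]
width: 0.0854
```

```bash
python3 - <<'E'
from h import *
shot("scene","s7",145,355,175,325,3.8)
shot("top","t7",315,415,150,270,5)
to(.6344,-.2398,.02)
E
```

```text
t22.30 pos [ 0.5503 -0.0147  0.1213] X 48.92 Y -41.08 w0.0854 F [-0.8  1.  -0.4] q [-0.15  0.32  1.73 -0.    1.09  0.56]
tool slide x,y: -0.1144 0.2114 z 0.1013
```

View pics/s7.png

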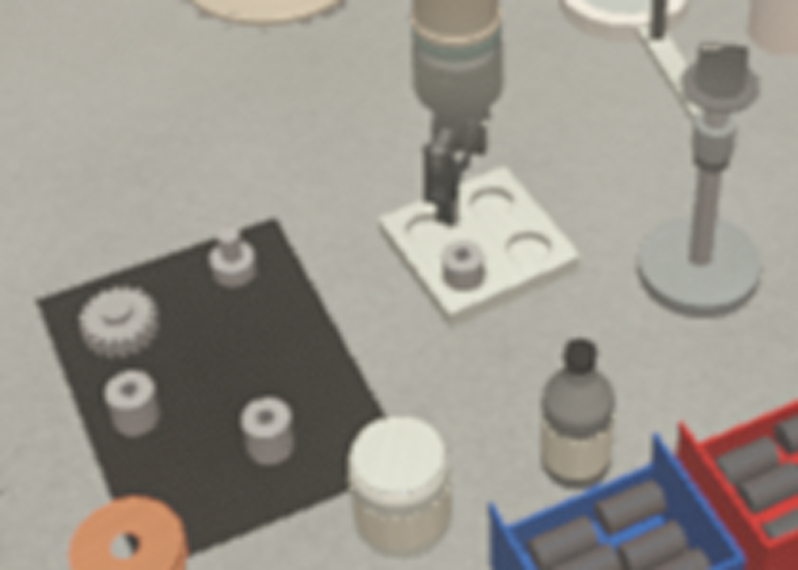

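View pics/t7.png

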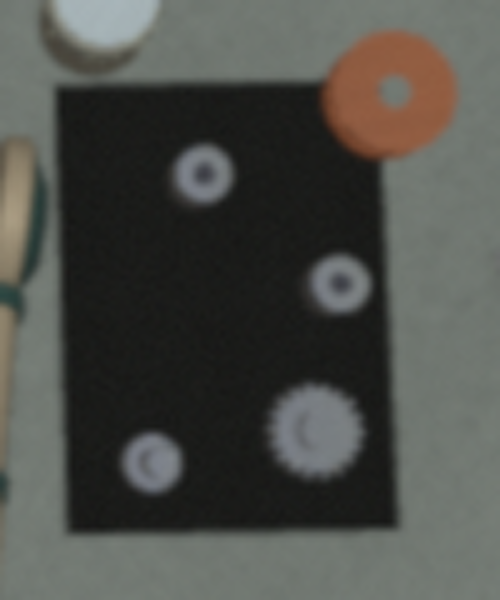

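>>> servo_tool:
  increments:
    - {"slide": [-0.019, 0.0357, 0], "spin": 0}
    - {"slide": [-0.019, 0.0357, 0], "spin": 0}
    - {"slide": [-0.019, 0.0357, 0], "spin": 0}
    - {"slide": [-0.019, 0.0357, 0], "spin": 0}
    - {"slide": [-0.019, 0.0357, 0], "spin": 0}
    - {"slide": [-0.019, 0.0357, 0], "spin": 0}
    - {"slide": [0, 0, 0.03], "spin": 0}
    - {"slide": [0, 0, 0.03], "spin": 0}

```text
clock: 23.1
position: [0.6364, -0.2429, 0.0585]
ee_rot: [-0.0, 0.911, 0.413, -0.0]
contact_force: [-0.1, 0.3, 0.1]
width: 0.0852
```

>>> servo_tool:
  increments:
    - {"slide": [0, 0, 0], "spin": 0}
    - {"slide": [0, 0, 0], "spin": 0}
    - {"slide": [0, 0, 0], "spin": 0}
    - {"slide": [0, 0, 0], "spin": 0}

```text
clock: 23.5
position: [0.6376, -0.2415, 0.0626]
ee_rot: [0.001, 0.91, 0.414, 0.001]
contact_force: [0.9, -0.2, 0.3]
width: 0.0851
```

```bash
python3 - <<'E'
from h import *
to(.636,-.241,.022)
E
```

```text
t23.50 pos [ 0.6376 -0.2415  0.0626] X 48.95 Y -41.05 w0.0851 F [ 0.9 -0.2  0.3] q [-0.46  0.55  1.49 -0.    1.09  0.25]
tool slide x,y: -0.0007 -0.0015 z 0.0406
```

>>> servo_tool:
  increments:
    - {"slide": [0, -0.001, 0.015], "spin": 0}
    - {"slide": [0, 0, 0.015], "spin": 0}
    - {"slide": [0, 0, 0.01], "spin": 0}
    - {"slide": [0, 0, 0], "spin": 0}
    - {"slide": [0, 0, 0], "spin": 0}

```text
clock: 24.0
position: [0.6358, -0.2406, 0.0206]
ee_rot: [-0.0, 0.91, 0.414, -0.0]
contact_force: [0.3, 0.1, 0.0]
width: 0.0854
```

>>> servo_tool:
  increments:
    - {"slide": [0, 0, 0], "spin": 0}
    - {"slide": [0, 0, 0], "spin": 0}
    - {"slide": [0, 0, 0], "spin": 0}
    - {"slide": [0, 0, 0], "spin": 0}
    - {"slide": [0, 0, 0], "spin": 0}
    - {"slide": [0, 0, 0], "spin": 0}
  hand: 0
  newtons: 90

```text
clock: 24.6
position: [0.6362, -0.2408, 0.0219]
ee_rot: [0.001, 0.91, 0.414, 0.0]
contact_force: [-1.0, 1.1, 6.1]
width: 0.0369
```

```bash
python3 - <<'E'
from h import *
to(.636,-.241,.022)
to(.5455,.0555)
E
```

```text
t24.60 pos [ 0.6362 -0.2408  0.0219] X 48.92 Y -41.08 w0.0369 F [-1.   1.1  6.1] q [-0.46  0.59  1.54  0.    1.01  0.25]
tool slide x,y: -0.0003 0.0 z -0.0001
t24.60 pos [ 0.6362 -0.2408  0.0219] X 48.92 Y -41.08 w0.0369 F [-1.   1.1  6.1] q [-0.46  0.59  1.54  0.    1.01  0.25]
tool slide x,y: 0.1637 -0.2631 z None
```

>>> servo_tool:
  increments:
    - {"slide": [0, 0, -0.01], "spin": 0}
    - {"slide": [0, 0, -0.03], "spin": 0}
    - {"slide": [0, 0, -0.03], "spin": 0}
    - {"slide": [0.0234, -0.0376, 0], "spin": 0}
    - {"slide": [0.0234, -0.0376, 0], "spin": 0}
    - {"slide": [0.0234, -0.0376, 0], "spin": 0}
    - {"slide": [0.0234, -0.0376, 0], "spin": 0}
    - {"slide": [0.0234, -0.0376, 0], "spin": 0}

```text
clock: 25.4
position: [0.5698, -0.0273, 0.0905]
ee_rot: [-0.0, 0.91, 0.414, -0.0]
contact_force: [1.1, 1.1, -2.7]
width: 0.0366
```

>>> servo_tool:
  increments:
    - {"slide": [0.0234, -0.0376, 0], "spin": 0}
    - {"slide": [0.0234, -0.0376, 0], "spin": 0}
    - {"slide": [0, 0, 0], "spin": 0}
    - {"slide": [0, 0, 0], "spin": 0}
    - {"slide": [0, 0, 0.015], "spin": 0}
    - {"slide": [0, 0, 0.01], "spin": 0}
    - {"slide": [0, 0, 0], "spin": 0}
    - {"slide": [0, 0, 0], "spin": 0}

```text
clock: 26.2
position: [0.5451, 0.0549, 0.0654]
ee_rot: [-0.0, 0.911, 0.413, -0.0]
contact_force: [-0.4, -0.3, -3.0]
width: 0.0367
```

>>> servo_tool:
  increments:
    - {"slide": [0, 0, 0], "spin": 0}
    - {"slide": [0, 0, 0], "spin": 0}
    - {"slide": [0, 0, 0], "spin": 0}

```text
clock: 26.5
position: [0.5454, 0.0557, 0.0662]
ee_rot: [0.0, 0.91, 0.414, 0.0]
contact_force: [-0.1, 1.0, -3.5]
width: 0.0369
```

```bash
python3 - <<'E'
from h import *
to(.5455,.0555,.0439)
E
```

```text
t26.50 pos [0.5454 0.0557 0.0662] X 48.91 Y -41.09 w0.0369 F [-0.1  1.  -3.5] q [-0.03  0.38  1.8  -0.    0.96  0.69]
tool slide x,y: -0.0 0.0002 z 0.0223
```

>>> servo_tool:
  increments:
    - {"slide": [0, 0, 0.008], "spin": 0}
    - {"slide": [0, 0, 0.008], "spin": 0}
    - {"slide": [0, 0, 0.005], "spin": 0}
    - {"slide": [0, 0, 0.003], "spin": 0}
    - {"slide": [0, 0, 0.003], "spin": 0}
    - {"slide": [0, 0, 0], "spin": 0}
    - {"slide": [0, 0, 0], "spin": 0}

```text
clock: 27.2
position: [0.5451, 0.0558, 0.0388]
ee_rot: [0.0, 0.91, 0.414, 0.0]
contact_force: [-0.1, -0.8, -4.5]
width: 0.037
```

Inside the socket. Down 9 mm more.

>>> servo_tool:
  increments:
    - {"slide": [0, 0, 0.003], "spin": 0}
    - {"slide": [0, 0, 0.003], "spin": 0}
    - {"slide": [0, 0, 0.002], "spin": 0}
    - {"slide": [0, 0, 0.001], "spin": 0}
    - {"slide": [0, 0, 0.0005], "spin": 0}
    - {"slide": [0, 0, 0], "spin": 0}
    - {"slide": [0, 0, 0], "spin": 0}

```text
clock: 27.9
position: [0.5448, 0.0558, 0.0299]
ee_rot: [0.0, 0.91, 0.414, -0.0]
contact_force: [-1.7, 0.8, 5.5]
width: 0.037
```

>>> servo_tool:
  increments:
    - {"slide": [0, 0, 0], "spin": 0}
    - {"slide": [0, 0, 0], "spin": 0}
    - {"slide": [0, 0, 0], "spin": 0}
    - {"slide": [0, 0, 0], "spin": 0}
    - {"slide": [0, 0, -0.02], "spin": 0}
    - {"slide": [0, 0, -0.04], "spin": 0}
    - {"slide": [0, 0, -0.03], "spin": 0}
    - {"slide": [0, 0, 0], "spin": 0}
  hand: 1.0

```text
clock: 28.7
position: [0.5485, 0.0557, 0.1237]
ee_rot: [0.002, 0.91, 0.414, 0.004]
contact_force: [1.1, -0.2, -0.4]
width: 0.0853
```

```bash
python3 - <<'E'
from h import *
shot("scene","s8",145,355,175,325,3.8)
shot("top","t8",315,415,150,270,5)
to(.5555,-.335,.02)
E
```

```text
t28.80 pos [0.5454 0.0558 0.1198] X 48.92 Y -41.08 w0.0855 F [-0.4 -0.2 -0.5] q [-0.02  0.32  1.73 -0.    1.08  0.69]
tool slide x,y: -0.2879 0.2644 z 0.0998
```

View pics/s8.png

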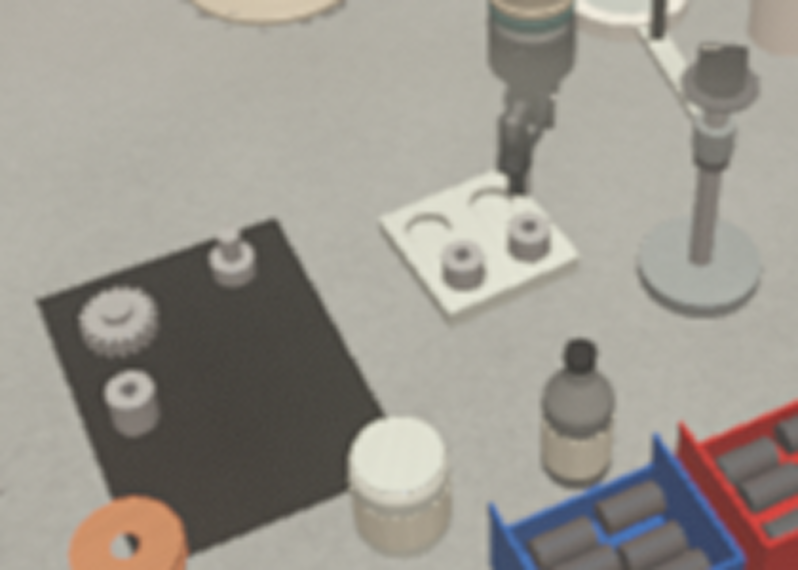

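View pics/t8.png

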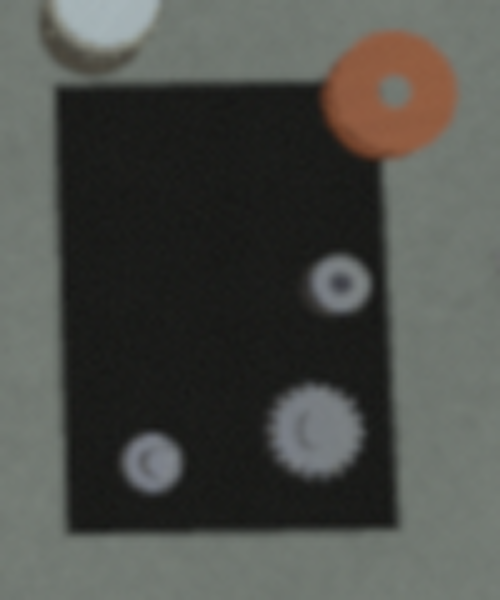

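>>> servo_tool:
  increments:
    - {"slide": [-0.036, 0.033, 0], "spin": 0}
    - {"slide": [-0.036, 0.033, 0], "spin": 0}
    - {"slide": [-0.036, 0.033, 0], "spin": 0}
    - {"slide": [-0.036, 0.033, 0], "spin": 0}
    - {"slide": [-0.036, 0.033, 0], "spin": 0}
    - {"slide": [-0.036, 0.033, 0], "spin": 0}
    - {"slide": [-0.036, 0.033, 0], "spin": 0}
    - {"slide": [-0.036, 0.033, 0], "spin": 0}

```text
clock: 29.6
position: [0.5536, -0.3361, 0.1171]
ee_rot: [-0.002, 0.91, 0.414, -0.001]
contact_force: [0.9, 0.4, 0.3]
width: 0.0855
```

>>> servo_tool:
  increments:
    - {"slide": [0, 0, 0], "spin": 0}
    - {"slide": [0, 0, 0.03], "spin": 0}
    - {"slide": [0, 0, 0.03], "spin": 0}
    - {"slide": [0, 0, 0], "spin": 0}
    - {"slide": [0, 0, 0], "spin": 0}
    - {"slide": [0, 0, 0], "spin": 0}
    - {"slide": [0, 0, 0], "spin": 0}

```text
clock: 30.3
position: [0.5558, -0.3351, 0.0609]
ee_rot: [0.001, 0.91, 0.414, 0.001]
contact_force: [-0.2, 0.7, 0.8]
width: 0.0858
```

```bash
python3 - <<'E'
from h import *
to(.5555,-.335,.022)
E
```

```text
t30.30 pos [ 0.5558 -0.3351  0.0609] X 48.94 Y -41.06 w0.0858 F [-0.2  0.7  0.8] q [-0.65  0.51  1.58 -0.    1.05  0.07]
tool slide x,y: -0.0001 -0.0003 z 0.0389
```

>>> servo_tool:
  increments:
    - {"slide": [0, 0, 0.015], "spin": 0}
    - {"slide": [0, 0, 0.015], "spin": 0}
    - {"slide": [0, 0, 0.009], "spin": 0}
    - {"slide": [0, 0, 0], "spin": 0}
    - {"slide": [0, 0, 0], "spin": 0}

```text
clock: 30.8
position: [0.5552, -0.335, 0.021]
ee_rot: [0.001, 0.91, 0.414, 0.0]
contact_force: [-0.4, -0.6, 0.3]
width: 0.0851
```

>>> servo_tool:
  increments:
    - {"slide": [0, 0, 0], "spin": 0}
    - {"slide": [0, 0, 0], "spin": 0}
    - {"slide": [0, 0, 0], "spin": 0}
    - {"slide": [0, 0, 0], "spin": 0}
    - {"slide": [0, 0, 0], "spin": 0}
    - {"slide": [0, 0, 0], "spin": 0}
  hand: 0
  newtons: 90

```text
clock: 31.4
position: [0.5551, -0.335, 0.0214]
ee_rot: [0.001, 0.91, 0.414, 0.0]
contact_force: [-0.4, 0.3, 6.2]
width: 0.0373
```

```bash
python3 - <<'E'
from h import *
to(.5555,-.335,.022)
to(.4805,-.0195)
E
```

```text
t31.40 pos [ 0.5551 -0.335   0.0214] X 48.92 Y -41.08 w0.0373 F [-0.4  0.3  6.2] q [-0.65  0.55  1.62 -0.    0.97  0.07]
tool slide x,y: 0.0003 0.0003 z -0.0006
t31.40 pos [ 0.5551 -0.335   0.0214] X 48.92 Y -41.08 w0.0373 F [-0.4  0.3  6.2] q [-0.65  0.55  1.62 -0.    0.97  0.07]
tool slide x,y: 0.1888 -0.2636 z None
```

>>> servo_tool:
  increments:
    - {"slide": [0, 0, -0.01], "spin": 0}
    - {"slide": [0, 0, -0.03], "spin": 0}
    - {"slide": [0, 0, -0.03], "spin": 0}
    - {"slide": [0.027, -0.0377, 0], "spin": 0}
    - {"slide": [0.027, -0.0377, 0], "spin": 0}
    - {"slide": [0.027, -0.0377, 0], "spin": 0}
    - {"slide": [0.027, -0.0377, 0], "spin": 0}
    - {"slide": [0.027, -0.0377, 0], "spin": 0}

```text
clock: 32.2
position: [0.5004, -0.1074, 0.0903]
ee_rot: [-0.0, 0.91, 0.414, -0.0]
contact_force: [1.1, -0.1, -3.5]
width: 0.0368
```

>>> servo_tool:
  increments:
    - {"slide": [0.027, -0.0377, 0], "spin": 0}
    - {"slide": [0.027, -0.0377, 0], "spin": 0}
    - {"slide": [0, 0, 0], "spin": 0}
    - {"slide": [0, 0, 0], "spin": 0}
    - {"slide": [0, 0, 0.015], "spin": 0}
    - {"slide": [0, 0, 0.01], "spin": 0}
    - {"slide": [0, 0, 0], "spin": 0}
    - {"slide": [0, 0, 0], "spin": 0}

```text
clock: 33.0
position: [0.4801, -0.0197, 0.065]
ee_rot: [-0.0, 0.911, 0.413, -0.0]
contact_force: [-0.1, -0.4, -2.4]
width: 0.0373
```

>>> servo_tool:
  increments:
    - {"slide": [0, 0, 0], "spin": 0}
    - {"slide": [0, 0, 0], "spin": 0}
    - {"slide": [0, 0, 0], "spin": 0}

```text
clock: 33.3
position: [0.4803, -0.0191, 0.0656]
ee_rot: [0.0, 0.91, 0.414, 0.0]
contact_force: [-0.2, 0.0, -3.2]
width: 0.0369
```

```bash
python3 - <<'E'
from h import *
to(.4805,-.0195,.0434)
shot("scene","s9",145,355,175,325,3.8)
E
```

```text
t33.30 pos [ 0.4803 -0.0191  0.0656] X 48.9 Y -41.1 w0.0369 F [-0.2  0.  -3.2] q [-0.18  0.3   1.95 -0.    0.9   0.53]
tool slide x,y: -0.0002 0.0004 z 0.0222
```

View pics/s9.png

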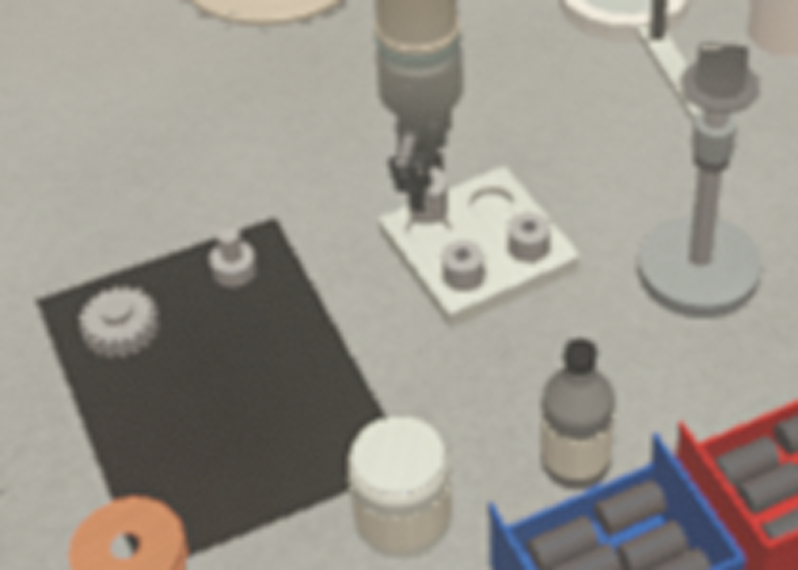

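>>> servo_tool:
  increments:
    - {"slide": [0, 0, 0.008], "spin": 0}
    - {"slide": [0, 0, 0.008], "spin": 0}
    - {"slide": [0, 0, 0.005], "spin": 0}
    - {"slide": [0, 0, 0.003], "spin": 0}
    - {"slide": [0, 0, 0.003], "spin": 0}
    - {"slide": [0, 0, 0], "spin": 0}
    - {"slide": [0, 0, 0], "spin": 0}

```text
clock: 34.05
position: [0.4802, -0.0189, 0.0383]
ee_rot: [0.0, 0.91, 0.414, 0.0]
contact_force: [0.2, -0.1, -2.8]
width: 0.0369
```

>>> servo_tool:
  increments:
    - {"slide": [0, 0, 0.003], "spin": 0}
    - {"slide": [0, 0, 0.003], "spin": 0}
    - {"slide": [0, 0, 0.002], "spin": 0}
    - {"slide": [0, 0, 0.001], "spin": 0}
    - {"slide": [0, 0, 0.0005], "spin": 0}
    - {"slide": [0, 0, 0], "spin": 0}
    - {"slide": [0, 0, 0], "spin": 0}

```text
clock: 34.75
position: [0.4798, -0.0189, 0.0294]
ee_rot: [0.0, 0.91, 0.414, -0.0]
contact_force: [-2.5, 1.4, 5.8]
width: 0.0374
```

>>> servo_tool:
  increments:
    - {"slide": [0, 0, 0], "spin": 0}
    - {"slide": [0, 0, 0], "spin": 0}
    - {"slide": [0, 0, 0], "spin": 0}
    - {"slide": [0, 0, 0], "spin": 0}
    - {"slide": [0, 0, -0.02], "spin": 0}
    - {"slide": [0, 0, -0.04], "spin": 0}
    - {"slide": [0, 0, -0.05], "spin": 0}
    - {"slide": [0, 0, -0.05], "spin": 0}
  hand: 1.0

```text
clock: 35.55
position: [0.4795, -0.0188, 0.1901]
ee_rot: [-0.0, 0.91, 0.414, -0.0]
contact_force: [1.6, -0.9, -0.3]
width: 0.0856
```

```bash
python3 - <<'E'
from h import *
st()
shot("scene","s10",145,355,175,325,3.8)
shot("top","t10",205,415,150,270,3.8)
E
```

```text
t35.55 pos [ 0.4795 -0.0188  0.1901] X 48.91 Y -41.09 w0.0856 F [ 1.6 -0.9 -0.3] q [-0.18  0.16  1.77 -0.    1.22  0.53]
```

View pics/s10.png

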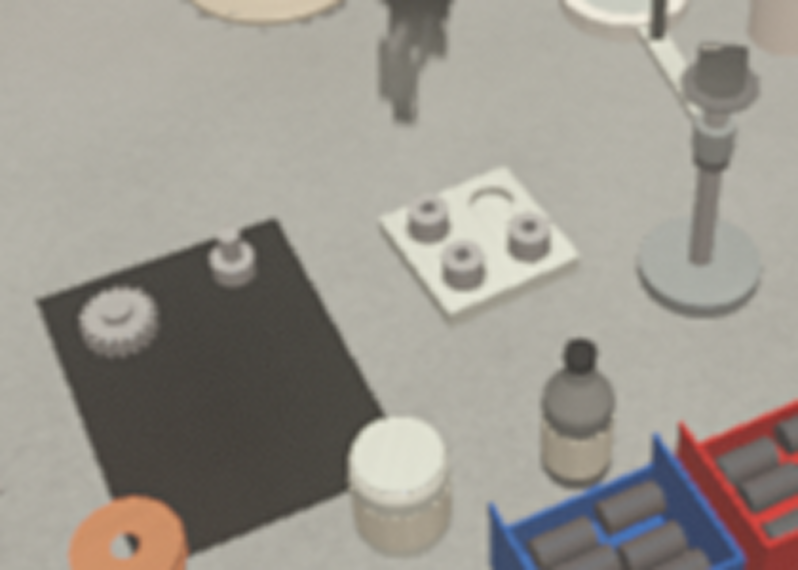

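View pics/t10.png

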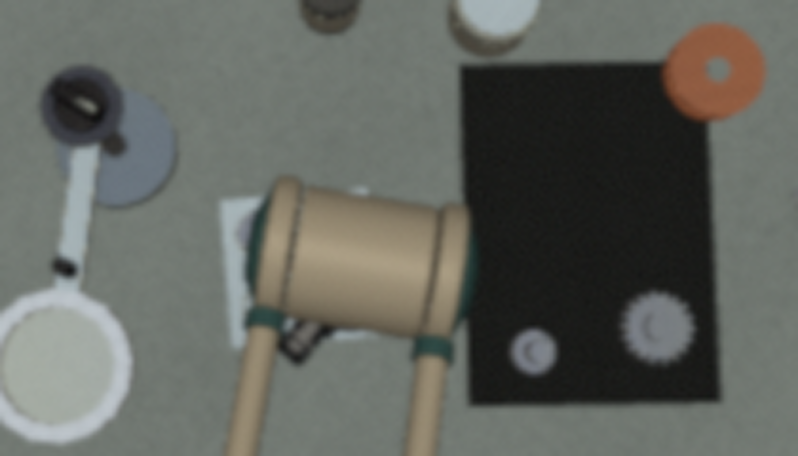

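>>> servo_tool:
  increments:
    - {"slide": [0, 0, -0.045], "spin": 0}
    - {"slide": [0, 0, -0.045], "spin": 0}
    - {"slide": [0, 0, -0.03], "spin": 0}
    - {"slide": [0.0376, -0.0263, 0], "spin": 0}
    - {"slide": [0.0376, -0.0263, 0], "spin": 0}
    - {"slide": [0.0376, -0.0263, 0], "spin": 0}
    - {"slide": [0.0376, -0.0263, 0], "spin": 0}
    - {"slide": [0.0376, -0.0263, 0], "spin": 0}

```text
clock: 36.45
position: [0.5043, 0.211, 0.3079]
ee_rot: [0.0, 0.91, 0.414, -0.0]
contact_force: [1.0, -0.5, 0.4]
width: 0.0851
```

>>> servo_tool:
  increments:
    - {"slide": [0, 0, 0], "spin": 8.5}
    - {"slide": [0, 0, 0], "spin": 8.5}
    - {"slide": [0, 0, 0], "spin": 8.5}
    - {"slide": [0, 0, 0], "spin": 8.5}
    - {"slide": [0, 0, 0], "spin": 8.5}
    - {"slide": [0, 0, 0], "spin": 8.5}
    - {"slide": [0, 0, 0], "spin": 4.5}
    - {"slide": [0, 0, 0], "spin": 0}

```text
clock: 37.25
position: [0.5043, 0.2092, 0.3078]
ee_rot: [0.0, 0.998, -0.057, -0.001]
contact_force: [-0.0, 0.1, -0.7]
width: 0.0857
```

```bash
python3 - <<'E'
from h import *
print(crop("top",65,267,205,150,3.8,.236),crop("top",62,365,205,150,3.8,.194),crop("top",82,104,205,150,3.8,.249))
to(.5038,.2092,.205)
E
```

```text
[0.50095181 0.20538169 0.236     ] [0.423132   0.21451397 0.194     ] [0.63068198 0.18976047 0.249     ]
t37.25 pos [0.5043 0.2092 0.3078] X -6.57 Y -96.57 w0.0857 F [-0.   0.1 -0.7] q [ 0.27  0.2   1.42 -0.    1.52  1.95]
tool slide x,y: -0.0005 0.0001 z 0.1028
```

>>> servo_tool:
  increments:
    - {"slide": [0, 0, 0.03], "spin": 0}
    - {"slide": [0, 0, 0.03], "spin": 0}
    - {"slide": [0, 0, 0.03], "spin": 0}
    - {"slide": [0, 0, 0.01], "spin": 0}
    - {"slide": [0, 0, 0], "spin": 0}

```text
clock: 37.75
position: [0.5035, 0.2089, 0.2071]
ee_rot: [0.001, 0.998, -0.057, -0.002]
contact_force: [0.6, -0.5, -0.7]
width: 0.0852
```

>>> servo_tool:
  increments:
    - {"slide": [0, 0, 0], "spin": 0}
    - {"slide": [0, 0, 0], "spin": 0}
    - {"slide": [0, 0, 0], "spin": 0}
    - {"slide": [0, 0, 0], "spin": 0}
    - {"slide": [0, 0, 0], "spin": 0}
    - {"slide": [0, 0, 0], "spin": 0}
    - {"slide": [0, 0, 0], "spin": 0}
  hand: 0
  newtons: 40

```text
clock: 38.45
position: [0.5048, 0.2092, 0.2095]
ee_rot: [-0.0, 0.998, -0.057, 0.001]
contact_force: [-1.0, -0.0, 5.0]
width: 0.0146
```

```bash
python3 - <<'E'
from h import *
s,_,_=st();d=s["position"][:2]-[.63,.19];print(np.hypot(*d),np.degrees(np.arctan2(*d[::-1])))
d=np.array([.5131,.018])-[.63,.19];print(np.hypot(*d),np.degrees(np.arctan2(*d[::-1])))
E
```

```text
t38.45 pos [0.5048 0.2092 0.2095] X -6.58 Y -96.58 w0.0146 F [-1. -0.  5.] q [ 0.27  0.25  1.6  -0.    1.29  1.95]
0.1267084861132425 171.27398074497498
0.2079654057770186 -124.20203272464089
```

>>> servo_tool:
  increments:
    - {"slide": [0.0002, 0.0068, 0], "spin": -3}
    - {"slide": [0.0007, 0.0134, 0], "spin": -6}
    - {"slide": [0.0007, 0.0134, 0], "spin": -6}
    - {"slide": [0.0007, 0.0134, 0], "spin": -6}
    - {"slide": [0.0007, 0.0134, 0], "spin": -6}
    - {"slide": [0.0007, 0.0134, 0], "spin": -6}
    - {"slide": [0.0007, 0.0134, 0], "spin": -6}
    - {"slide": [0, 0, 0], "spin": 0}

```text
clock: 39.25
position: [0.5233, 0.1235, 0.2095]
ee_rot: [0.001, 0.96, 0.28, -0.001]
contact_force: [-2.9, -4.3, 7.3]
width: 0.0148
```

```bash
python3 - <<'E'
from h import *
s,_,_=st();d=s["position"][:2]-[.63,.19];print(np.hypot(*d),np.degrees(np.arctan2(*d[::-1])))
E
```

```text
t39.25 pos [0.5233 0.1235 0.2095] X 32.48 Y -57.52 w0.0148 F [-2.9 -4.3  7.3] q [ 0.1   0.23  1.62 -0.    1.29  1.11]
0.12578321275467785 -148.05657322522708
```

>>> servo_tool:
  increments:
    - {"slide": [0.0005, 0.0134, 0], "spin": -6}
    - {"slide": [0.0005, 0.0134, 0], "spin": -6}
    - {"slide": [0.0005, 0.0134, 0], "spin": -6}
    - {"slide": [0.0003, 0.0112, 0], "spin": -5}
    - {"slide": [0, 0, 0], "spin": 0}
    - {"slide": [0, 0, 0], "spin": 0}
    - {"slide": [0, 0, 0], "spin": 0}

```text
clock: 39.95
position: [0.5587, 0.0863, 0.2095]
ee_rot: [0.002, 0.885, 0.465, -0.001]
contact_force: [-1.1, -5.4, 4.6]
width: 0.0146
```

```bash
python3 - <<'E'
from h import *
s,_,_=st();d=s["position"][:2]-[.63,.19];print(np.hypot(*d),np.degrees(np.arctan2(*d[::-1])))
shot("scene","s11",205,355,175,275,5)
shot("top","t11",205,325,150,270,5)
E
```

```text
t39.95 pos [0.5587 0.0863 0.2095] X 55.43 Y -34.57 w0.0146 F [-1.1 -5.4  4.6] q [ 0.03  0.27  1.56 -0.    1.3   0.64]
0.1258512132517244 -124.48209657911798
```

View pics/t11.png

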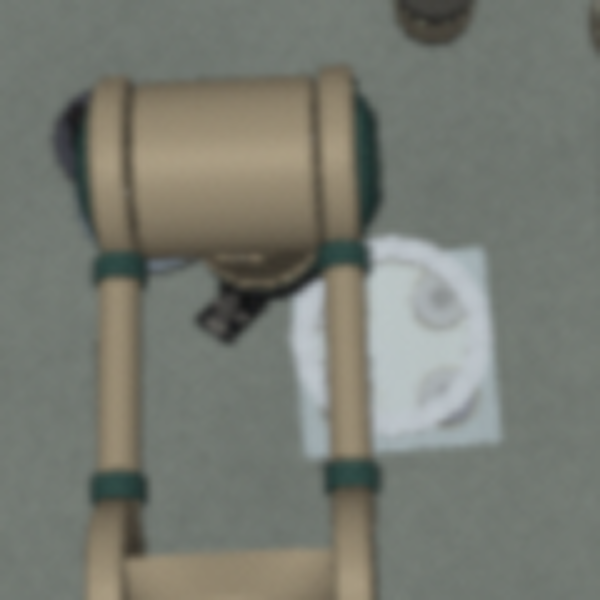

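View pics/s11.png

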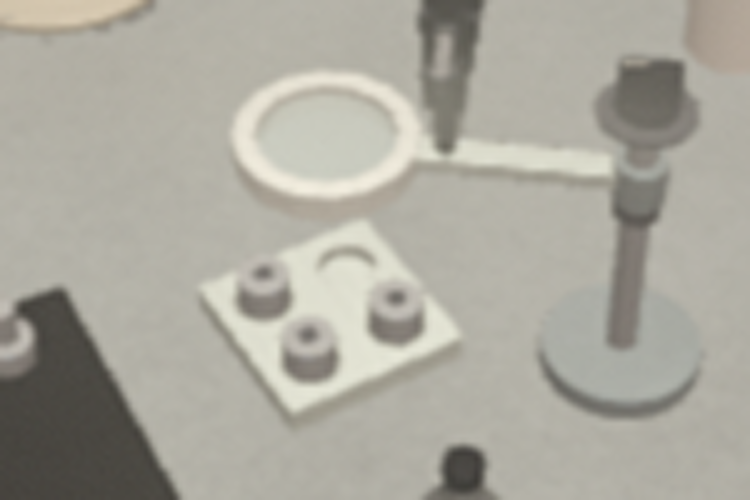

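```bash
python3 - <<'E'
from h import *
print(crop("top",391.5,336,205,150,5,.19),crop("scene",328,133,205,175,5,.194))
E
```

```text
[0.5108209  0.01929534 0.19      ] [0.51293766 0.02107978 0.194     ]
```

>>> servo_tool:
  increments:
    - {"slide": [0, 0, 0], "spin": 0}
    - {"slide": [0, 0, 0], "spin": 0}
    - {"slide": [0, 0, 0], "spin": 0}
    - {"slide": [0, 0, 0], "spin": 0}
    - {"slide": [0, 0, -0.03], "spin": 0}
    - {"slide": [0, 0, -0.05], "spin": 0}
    - {"slide": [0, 0, -0.035], "spin": 0}
    - {"slide": [0.026, 0, 0], "spin": 0}
  hand: 1.0

```text
clock: 40.85
position: [0.5748, 0.1085, 0.3306]
ee_rot: [0.003, 0.886, 0.464, 0.005]
contact_force: [0.7, 0.3, 1.3]
width: 0.0855
```

>>> servo_tool:
  increments:
    - {"slide": [0.034, 0, 0], "spin": 0}
    - {"slide": [0.034, 0, 0], "spin": 0}
    - {"slide": [0.032, 0, 0], "spin": 0}
    - {"slide": [0, 0, 0], "spin": -6.6}
    - {"slide": [0, 0, 0], "spin": 0}
    - {"slide": [0, 0, 0], "spin": 0}
    - {"slide": [0, 0, 0], "spin": 0}
    - {"slide": [0, 0, 0], "spin": 0}

```text
clock: 41.65
position: [0.6297, 0.1915, 0.3242]
ee_rot: [0.0, 0.858, 0.514, 0.0]
contact_force: [0.2, -0.2, 0.7]
width: 0.0856
```

```bash
python3 - <<'E'
from h import *
to(.630,.190,.257)
shot("scene","s12",205,355,175,275,5)
shot("top","t12",205,325,150,270,5)
E
```

```text
t41.65 pos [0.6297 0.1915 0.3242] X 61.92 Y -28.08 w0.0856 F [ 0.2 -0.2  0.7] q [ 0.19  0.37  1.13 -0.    1.63  0.68]
tool slide x,y: -0.0012 0.001 z 0.0672
```

View pics/s12.png

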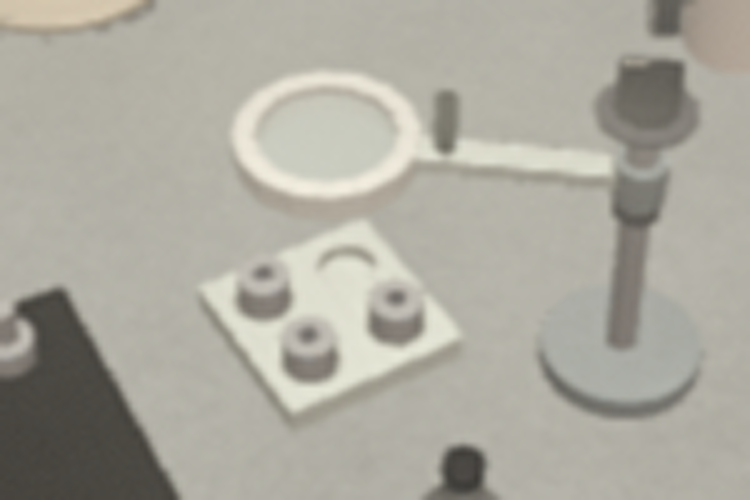

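>>> servo_tool:
  increments:
    - {"slide": [-0.001, 0, 0.02], "spin": 0}
    - {"slide": [0, 0, 0.025], "spin": 0}
    - {"slide": [0, 0, 0.02], "spin": 0}
    - {"slide": [0, 0, 0], "spin": 0}
    - {"slide": [0, 0, 0], "spin": 0}

```text
clock: 42.25
position: [0.6296, 0.191, 0.2592]
ee_rot: [0.0, 0.857, 0.515, 0.0]
contact_force: [0.8, -0.5, 0.0]
width: 0.0856
```

>>> servo_tool:
  increments:
    - {"slide": [0, 0, 0], "spin": 0}
    - {"slide": [0, 0, 0], "spin": 0}
    - {"slide": [0, 0, 0], "spin": 0}
    - {"slide": [0, 0, 0], "spin": 0}
    - {"slide": [0, 0, 0], "spin": 0}
    - {"slide": [0, 0, 0], "spin": 0}
    - {"slide": [0, 0, 0], "spin": 0}
  hand: 0
  newtons: 60

```text
clock: 42.95
position: [0.6311, 0.1905, 0.2595]
ee_rot: [0.001, 0.858, 0.514, 0.001]
contact_force: [4.3, -2.3, 2.0]
width: 0.0131
```

>>> servo_tool:
  increments:
    - {"slide": [0, 0, 0], "spin": 5}
    - {"slide": [0, 0, 0], "spin": 7}
    - {"slide": [0, 0, 0], "spin": 7}
    - {"slide": [0, 0, 0], "spin": 7}
    - {"slide": [0, 0, 0], "spin": 7}
    - {"slide": [0, 0, 0], "spin": 7}
    - {"slide": [0, 0, 0], "spin": 7}
    - {"slide": [0, 0, 0], "spin": 7}

```text
clock: 43.75
position: [0.6304, 0.1918, 0.2595]
ee_rot: [-0.0, 0.998, 0.068, 0.001]
contact_force: [3.2, -0.4, 2.8]
width: 0.0125
```

>>> servo_tool:
  increments:
    - {"slide": [0, 0, 0], "spin": 7}
    - {"slide": [0, 0, 0], "spin": 7}
    - {"slide": [0, 0, 0], "spin": 6}
    - {"slide": [0, 0, 0], "spin": 4}
    - {"slide": [0, 0, 0], "spin": 2}
    - {"slide": [0, 0, 0], "spin": 0}
    - {"slide": [0, 0, 0], "spin": 0}

```text
clock: 44.45
position: [0.6305, 0.1925, 0.2595]
ee_rot: [-0.001, 0.988, -0.156, 0.001]
contact_force: [4.1, 3.6, 3.4]
width: 0.0126
```

```bash
python3 - <<'E'
from h import *
s,_,_=st(); print(s["moment"])
E
```

```text
t44.45 pos [0.6305 0.1925 0.2595] X -17.89 Y -107.89 w0.0126 F [4.1 3.6 3.4] q [0.19 0.39 1.26 0.   1.48 2.07]
[ 0.59314862 -0.73447242 -0.00723664]
```

>>> servo_tool:
  increments:
    - {"slide": [0, 0, 0], "spin": 0}
    - {"slide": [0, 0, 0], "spin": 0}
    - {"slide": [0, 0, 0], "spin": 0}
    - {"slide": [0, 0, 0], "spin": 0}
    - {"slide": [0, 0, -0.02], "spin": 0}
    - {"slide": [0, 0, -0.04], "spin": 0}
    - {"slide": [0, 0, -0.04], "spin": 0}
    - {"slide": [-0.04, 0, 0], "spin": 0}
  hand: 1.0

```text
clock: 45.25
position: [0.5976, 0.2027, 0.3641]
ee_rot: [-0.002, 0.987, -0.158, 0.007]
contact_force: [-0.9, 0.3, -0.4]
width: 0.0855
```

>>> servo_tool:
  increments:
    - {"slide": [-0.04, -0.015, 0], "spin": 0}
    - {"slide": [-0.04, -0.015, 0], "spin": 0}
    - {"slide": [-0.04, -0.015, 0], "spin": 0}
    - {"slide": [-0.04, -0.015, 0], "spin": 0}
    - {"slide": [0, -0.03, 0], "spin": 0}
    - {"slide": [0, -0.03, 0], "spin": 0}
    - {"slide": [0, 0, 0], "spin": 0}
    - {"slide": [0, 0, 0], "spin": 0}

```text
clock: 46.05
position: [0.476, 0.367, 0.3581]
ee_rot: [0.001, 0.988, -0.156, -0.001]
contact_force: [0.2, 0.8, 0.3]
width: 0.0852
```

```bash
python3 - <<'E'
from h import *
shot("top","t13",205,415,150,270,3.8)
shot("scene","s13",145,355,175,325,3.8)
st()
E
```

```text
t46.15 pos [0.4761 0.3662 0.3586] X -18.02 Y -108.02 w0.0850 F [0.  0.2 0. ] q [ 0.54  0.28  1.2  -0.    1.67  2.43]
```

View pics/t13.png

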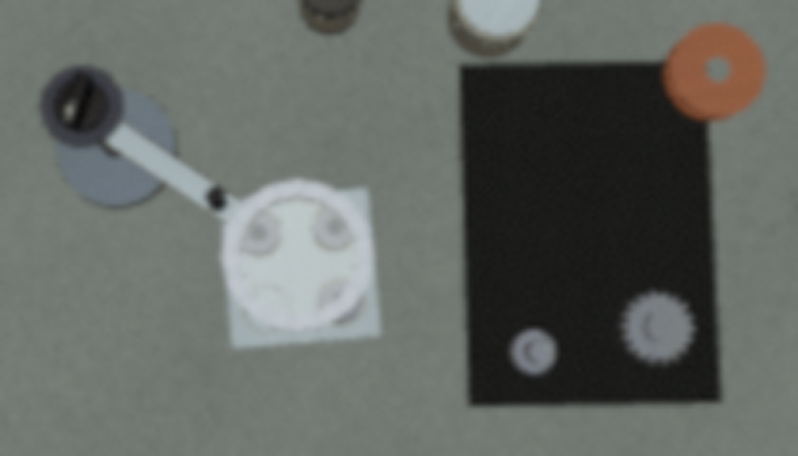

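View pics/s13.png

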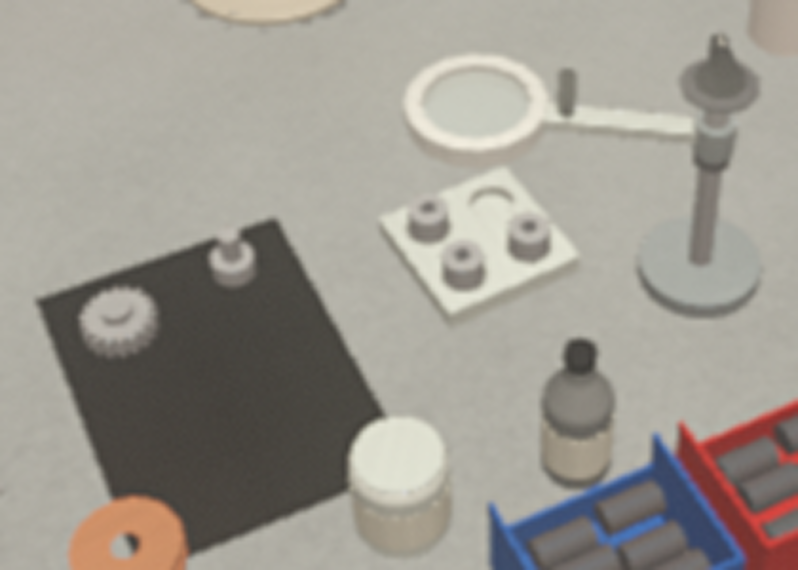

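```bash
python3 - <<'E'
from h import *
print(crop("top",298,254.5,205,150,3.8,.19))
print(manip.sign_off())
E
```

```text
[0.51142949 0.01880335 0.19      ]
the job is handed in; nothing more can be done
None
```

I finished every step and handed the job in at about 46 s on the robot's clock, under the 210 s limit. No verdict comes back.

1. **Clamp freed:** I turned the knob about 80° anticlockwise until it met its stop.
2. **Lens swung clear:** I swung it by its handle to roughly 0.22 m from the block.
3. **Plug and rollers:** The setting plug stands on the mat. All three rollers present went into sockets, each pressed down until it met the floor at the expected height.
4. **Lens back and clamp locked:** I swung the lens back and turned the knob about 80° clockwise, back to its starting angle.

**Last checks:**
- **Pictures:** In the final pictures the rollers are upright in their sockets and the plug is standing on the mat. The knob looks as it did at the start.
- **Lens position:** It measures about (0.511, 0.019) m against the block centre at (0.513, 0.018) m.
- **Bystanders:** The gear, bottle, can and pulley look unmoved. I did not measure them. The mug was only partly in view in the last pictures, but the arm never went near it.
- **Robot:** It is clear of everything and touching nothing.

**Disagreements:** The two cameras differed by 2–4 mm on the block and roller positions, and the arm's position took about half a second to settle after moves. I went by averaged values and grip contact, and every fit went in at the first try. At the locked end the wrist showed almost no turning torque, so the locked position rests on the angle turned and the picture, not on feeling the stop.

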